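# Rebuild the sculptor's turntable spindle

### The arm

A 6-joint arm with a two-finger parallel gripper is mounted at the origin on the work surface. World frame = base frame: x ahead of the robot, y to its left, z up, the work surface at z = 0. Lengths are in m, angles in degrees, forces in N, time in s.
With the tool pointing down it reaches from about 0.25 to 0.725 m from the base axis. Payload 9.7 kg.
Tool frame: the origin (TCP) lies at the very end of the fingers, on their centre line; the grasp point (between the pads) lies 19 mm behind it; y points along the fingers, x is the direction in which the jaws open and shut, and the axes are right-handed (so a half turn about y gives the same grasp; the last joint's range is limited). The gripper opens to 85 mm and grips with 20 to 120 N. Pads are 22 mm wide; open, the fingers measure 114 mm over their backs; the gripper's body (76 mm by 85 mm) begins 54 mm behind the grasp point. The pads swing forward as they close: fully open they stand 13 mm farther back than shut.
Start: joints at [-65.718, 4.979, 10.078, 95.1, 0, 90], TCP at [0.226, -0.501, 0.231] pointing down, gripper open.
Joint ranges: [-179.16, 179.16], [-48.56, 103.87], [-65.8, 70.77], [-126.05, 130.52], [-82.76, 87.17], [-180, 180]. Speed limits (degrees/s): [127.2, 127.2, 147.25, 180, 180, 180].

### API

Orientations are given as [roll, pitch, yaw] about the fixed x, y, z axes, in that order (R = Rz(yaw) Ry(pitch) Rx(roll)).
In Python, from workcell import bot gives the robot as it stands.
- The arm moves only by the shell command python3 -m jog 'ROWS' [FORCE]. ROWS is JSON, a list of rows, each an object with "rotation": the turn, a rotation vector about the world's x, y, z in degrees, a list of three; "travel": the shift along the world's x, y, z in mm, a list of three; "jaw": the gripper command: -1 is shut, 1 is fully open, values between are in proportion. In form: [{"rotation": [rx, ry, rz], "travel": [x, y, z], "jaw": jaw}, ...]. A call has 1 to 8 rows; each row shifts and turns the commanded pose from where the row before left it; what a row does not reach is not made up. A row lasts 1/8 s, in which the tool goes at most 62.5 mm and 10.7 degrees, less where a joint would pass 70% of its speed; a pose out of reach is approached as far as the arm can. A call with a gripper value outside its range is refused whole. The fingers move at their own pace and stop on an object; FORCE is the grip in N (left out, the last holds). Time passes only in rows, so rows that do not move let the fingers close. It gives the time, the measured TCP pose, the force and the opening at its end, in the units of the state.
- bot.get_obs(): the state, without advancing time (a new reading comes with each control period).
- bot.camera(name): name is "side" or "top" or "wrist"; returns the picture (480x640x3 uint8, red, green, blue); there is no depth.
- bot.camera_params(name): a dict with "K" (3x3 intrinsics, pixels), "view" (4x4, takes a point from world to camera coordinates). Camera axes: x right, y up, looking along -z (the intrinsics and any distortion apply to the point x, -y, -z); pixel columns grow to the right and rows downward; lengths in m; the calibration is good to about 2 mm. A picture is of the moment at which its call begins: read the wrist's pose just before it. camera_params takes no time and is no camera call; for the wrist camera it gives the pose at the moment of the call.
- bot.job_done(): hands the job in, once; it reports no verdict.
Trained networks look in the newest picture that a camera, given by its name, has taken for a name from the list of things; names that differ only in an ending like _2 or _b are one class to them, and where a whole thing is asked for, a point or a joint stands for the part that bears it (a point fixed in the world has none). Each returns a list of dicts, best first, with "score" (0 to 1); they miss things now and then, are a little off and sometimes report something else, mostly with a low value. They report only what shows in the picture. A call takes as long as a camera call. They do not tell look-alikes from the thing itself.
- bot.recognise(camera, thing): "xy" ([column, row] in pixels, amid what is visible of it).
- bot.trace(camera, thing): "mask" (480x640 bool, what is visible of it) and "xy" ([column, row] in pixels, amid what is visible of it).
The state is a dict: "time": time; "q": joint angles; "qd": joint speeds; "joint_efforts": joint torques, N m; "ee_pos": TCP position; "tcp_rot": TCP orientation; "wrist_force": force on the tool from outside, world axes, zero at the start; "torque": the same for the moment, N m; "opening": finger opening in m.
Only numpy, scipy, OpenCV 4.12 (cv2) and the standard library are available. Lean on these libraries where they do the work, as an engineer would, in place of code of your own. Each camera call takes 0.05 s, during which the arm holds its last target.

### The job

Rebuild the turntable spindle: take the plastic cap off it and set it down on the bench beside the turntable, pull the tube drift out of the crock, put it over the spindle and push the tight ball bearing down with it until it stops on its shoulder, then stand the drift back in the crock. Slide every loose aluminium collar on the bench down the spindle onto the bearing, the widest at the bottom and each next one narrower, all lying flat and fully home, and leave the other things on the bench alone.

Things in the scene. Friction and masses are not known exactly. Their poses are not given: they have to be found in the camera images.
- turntable: base of a sculptor's bench turntable, fixed to the table: dark iron flange 140 mm across and 12 mm high, a boss 64 mm across rising to a shoulder at 30 mm, and on it an upright steel spindle 20 mm in diameter. Origin: centre of the flange's underside, on the spindle axis; z up.
- spindle_tip (a point): top of the spindle, 110 mm above the table; the last 8 mm taper to 8 mm across.
- bearing: ball bearing already started on the spindle, 56 mm across and 16 mm high. It is a tight fit: it stands 9 to 18 mm proud of the shoulder and slides down only when pushed with about 8 N (a slow push of up to 12 N keeps it moving), then stops dead on the shoulder. Origin: centre of its underside; home it is 30 mm above the table, its top then at 46 mm.
- cap: loose grey plastic cap that guards the end of the spindle, 32 mm across and 44 mm high, closed at the top; its bore is 23 mm wide and 40 mm deep. At the start it hangs on the spindle's tip, its top 114 mm above the table. Origin: centre of its open lower end; z along its axis to the closed end.
- crock: round white stoneware crock, fixed, 88 mm across outside, 76 mm inside, 100 mm high, floor 6 mm thick. Origin: centre of its underside.
- drift: plain steel tube (tubular drift), 34 mm outside, 24 mm bore, 160 mm long, 0.4 kg, with grooves round its upper end. It stands upright in the crock, its top about 166 mm above the table. Origin: centre of its lower end; z along the tube to the upper end.
- collar68: loose plain aluminium spacer collar lying flat on the table: 68 mm outside, 23 mm bore, 18 mm high, about 150 g. Not in every set. Origin: centre of its underside; z along its axis.
- collar60: loose plain aluminium spacer collar lying flat on the table: 60 mm outside, 23 mm bore, 16 mm high, about 105 g. Not in every set. Origin: centre of its underside; z along its axis.
- collar52: loose plain aluminium spacer collar lying flat on the table: 52 mm outside, 23 mm bore, 15 mm high, about 72 g. Not in every set. Origin: centre of its underside; z along its axis.
- collar44: loose plain aluminium spacer collar lying flat on the table: 44 mm outside, 23 mm bore, 14 mm high, about 45 g. Not in every set. Origin: centre of its underside; z along its axis.
- collar36: loose plain aluminium spacer collar lying flat on the table: 36 mm outside, 23 mm bore, 13 mm high, about 25 g. Not in every set. Origin: centre of its underside; z along its axis.
- jar_front: bystander: squat paint jar, 48 mm across, 50 mm high, standing among the collars. Origin: centre of its underside.
- jar_tall: bystander: paint jar, 60 mm across, 85 mm high. Origin: centre of its underside.
- jar_left: bystander: paint jar, 66 mm across, 70 mm high. Origin: centre of its underside.
- palette_knife: bystander: broad palette knife 200 mm long, lying. Origin under its middle, x along it.
- brush: bystander: flat brush 200 mm long, lying. Origin under its middle, x along it.
- mug: bystander: blue mug, 80 mm across, 90 mm high. Origin: centre of its underside.
- wood_block: bystander: offcut of wood, 110 x 60 x 35 mm. Origin: centre of its underside.
Things that resemble listed ones, but are neither listed nor needed, are in the scene too. Leave any blue look-alike of the collar68 alone.

How it is judged (in metres and radians):
On the way, in this order (a step that is already met when the one before it is completed fails the run):
1. the cap is off the spindle and down on the bench (horizontal distance between cap and turntable above 0.08 m and height (world z) of cap below 0.04 m), for 0.2 s.
2. the bearing is pushed home on its shoulder with the drift, which bears on it directly (z of bearing in the frame of turntable below 0.032 m and contact force between drift and bearing above 1 N), for 0.1 s.
At the end, for the whole second after the job is handed in: Bearing within 2 mm of its shoulder; every collar present on the spindle within 6 mm of its axis, flat within 0.08 rad, each wider one below each narrower; drift standing in the crock; cap on the bench over 8 cm from the spindle; all at rest and released (all of step 1 and z of bearing in the frame of turntable below 0.032 m and horizontal distance between each of collar68, collar60, collar52, collar44, collar36 and turntable below 0.006 m and angle between the z axis of each of collar68, collar60, collar52, collar44, collar36 and the z axis of turntable, either way round below 0.08 rad and z of collar68 in the frame of turntable between 0.043 and 0.049 m and linear speed of each of collar68, collar60, collar52, collar44, collar36, cap, drift below 0.02 m/s and z of each of collar60, collar52, collar44, collar36 in the frame of collar68 above 0.01 m and z of collar60 in the frame of turntable between 0.043 and 0.067 m and z of each of collar52, collar44, collar36 in the frame of collar60 above 0.01 m and z of collar52 in the frame of turntable between 0.043 and 0.083 m and z of each of collar44, collar36 in the frame of collar52 above 0.01 m and z of collar44 in the frame of turntable between 0.043 and 0.098 m and z of collar36 in the frame of collar44 above 0.01 m and z of collar36 in the frame of turntable between 0.043 and 0.099 m and horizontal distance between drift and crock below 0.03 m and z of drift in the frame of crock below 0.015 m and angle between drift's own z axis and vertical below 0.3 rad); the robot touches nothing.
It fails at once if one of the jars, the mug, the palette knife, the brush or the wood block is moved more than 4 cm (distance of any of jar_front, jar_tall, jar_left, palette_knife, brush, mug, wood_block from where it was at the start of the episode above 0.04 m).
Of collar68, collar60, collar52, collar44, collar36 only 3 to 4 are there at a start; the rules pass over those that are not, and their reading is None.
At some moment in a run one of collar68, collar60, collar52, collar44, collar36 may be knocked a few centimetres aside while the robot is not near it.
It also fails if it takes over 200 s, if anything falls off the work surface, if the arm or the gripper's body presses on something with over 40 N, if the wrist force passes 120 N, or if a joint passes its speed limit or range.

## Working session

There is one attempt and no reset: what is moved stays moved. The work goes in short steps, Python scripts to look and compute and a shell command to move; the robot and the scene stay as the last step left them, time stands still between calls to the robot, and variables do not carry over. Pictures are saved under pics/ and viewed, and the job is handed in when it is done.

```bash
ls; mkdir -p pics; python3 - <<'E'
from workcell import bot
import cv2,numpy as np
np.set_printoptions(precision=4,suppress=True)
print(bot.get_obs())
for n in("side","top","wrist"):
    im=bot.camera(n); cv2.imwrite(f"pics/a_{n}.png",im[:,:,::-1]); print(n,bot.camera_params(n))
E
```

```text
pics
{'time': 0.0, 'q': array([-65.7186,   5.0127,  10.0338,  95.101 ,   0.0009,  89.9999]), 'qd': array([ 0.1019,  0.0476, -0.046 , -0.0237,  0.0672,  0.0547]), 'joint_efforts': array([ -0.0021, -52.0404,  46.4783,   0.0171,  -0.0001,  -0.    ]), 'ee_pos': array([ 0.2261, -0.5011,  0.2306]), 'tcp_rot': array([-89.9991,   0.0798, -65.7185]), 'wrist_force': array([ 0.1487, -0.1621, -0.1312]), 'torque': array([-0.0025, -0.0087, -0.0261]), 'opening': 0.08547034557452252}
side {'K': array([[617.5465,   0.    , 323.8441],
       [  0.    , 617.5465, 238.2693],
       [  0.    ,   0.    ,   1.    ]]), 'view': array([[-0.9994, -0.0356,  0.0006,  0.5752],
       [ 0.027 , -0.747 ,  0.6643, -0.1084],
       [-0.0232,  0.6638,  0.7475, -1.3961],
       [ 0.    ,  0.    ,  0.    ,  1.    ]])}
top {'K': array([[450.0952,   0.    , 310.1274],
       [  0.    , 450.0952, 240.7726],
       [  0.    ,   0.    ,   1.    ]]), 'view': array([[-0.0155, -0.9999,  0.0017, -0.0361],
       [ 0.9817, -0.0149,  0.19  , -0.6   ],
       [-0.19  ,  0.0046,  0.9818, -1.1507],
       [ 0.    ,  0.    ,  0.    ,  1.    ]])}
wrist {'K': array([[365.9644,   0.    , 323.7795],
       [  0.    , 365.9644, 231.9029],
       [  0.    ,   0.    ,   1.    ]]), 'view': array([[ 0.4114, -0.9115, -0.001 , -0.5495],
       [ 0.8691,  0.3926, -0.301 ,  0.0401],
       [ 0.2747,  0.123 ,  0.9536, -0.3791],
       [ 0.    ,  0.    ,  0.    ,  1.    ]])}
```

View pics/a_side.png

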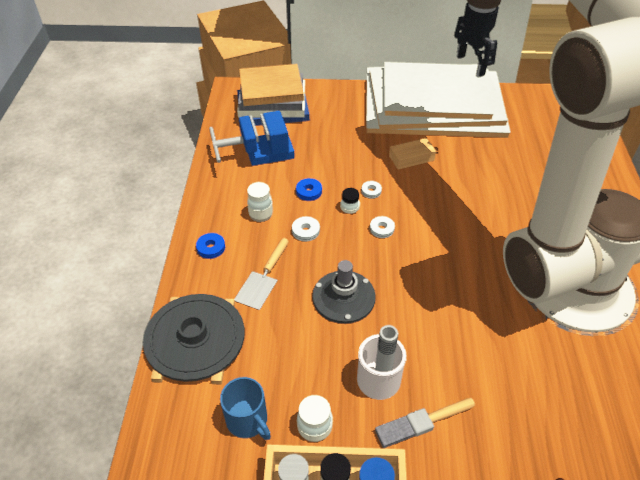

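View pics/a_top.png

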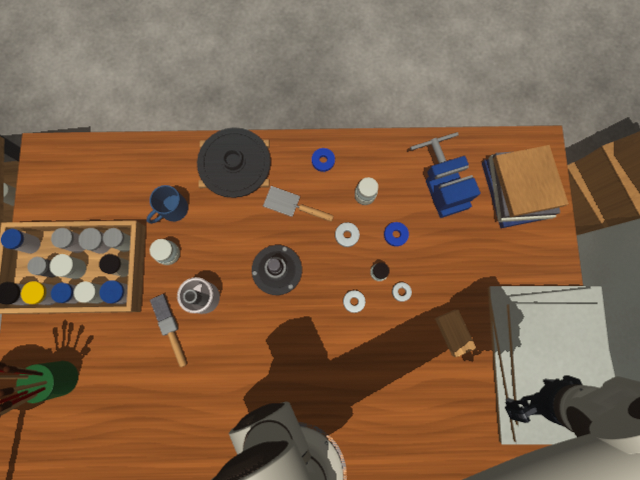

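View pics/a_wrist.png

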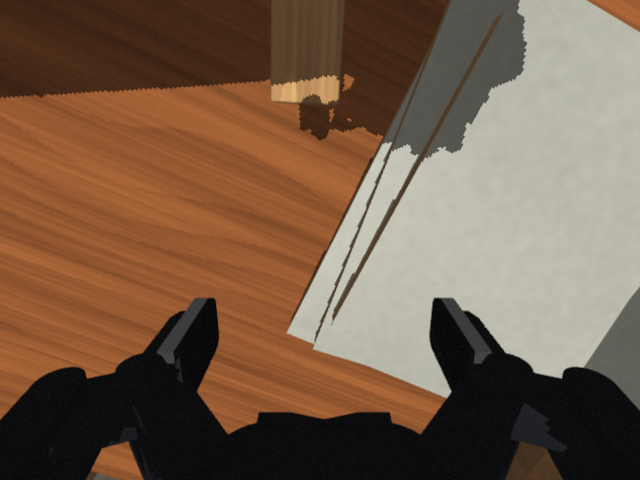

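The side picture shows the turntable at (344,290), the cap on its tip at (345,270) and the crock with the drift at (382,365). The white or grey collars are at (306,228), (382,227) and (372,189). Blue look-alikes sit at (309,189) and (210,245), and the black-capped jar_front is at (350,200).

```bash
cat > h.py <<'E'
from workcell import bot
import cv2,numpy as np
np.set_printoptions(precision=4,suppress=True)
def ray(P,uv):
    K,V=P["K"],P["view"];R,t=V[:3,:3],V[:3,3]
    d=np.linalg.inv(K)@np.array([uv[0],uv[1],1.]); d=np.array([d[0],-d[1],-d[2]])
    return -R.T@t, R.T@d
def onz(P,uv,z):
    o,d=ray(P,uv); return o+d*(z-o[2])/d[2]
def proj(P,p):
    c=P["view"][:3,:3]@np.asarray(p)+P["view"][:3,3]; q=P["K"]@np.array([c[0],-c[1],-c[2]]); return q[:2]/q[2]
def fit(P,mask,h,wob=None):
    # outline of mask -> circle on plane z: return centroid of hull at z=h/2 and extents
    ys,xs=np.nonzero(mask); c=np.array([onz(P,(x,y),h) for x,y in zip(xs,ys)])
    (cx,cy),(a,b),_=cv2.fitEllipse(cv2.convexHull((c[:,:2]*1e4).astype(np.float32)))
    return np.array([cx,cy])/1e4,np.array([a,b])/1e4,c.mean(0)
E
cat > find.py <<'E'
from h import *
import sys
H=dict(collar68=.018,collar60=.016,collar52=.015,collar44=.014,collar36=.013,cap=.114,drift=.166,crock=.1,turntable=.012,bearing=.055,jar_front=.05,jar_tall=.085,jar_left=.07,mug=.09,palette_knife=.005,brush=.01,wood_block=.035)
cams=sys.argv[1].split(','); things=sys.argv[2].split(',') if len(sys.argv)>2 else list(H)
for n in cams:
    im=bot.camera(n);P=bot.camera_params(n)
    for t in things:
        for r in bot.trace(n,t)[:6]:
            if r["score"]<.3: continue
            m=r["mask"]
            try: e,s,c=fit(P,m,H[t])
            except Exception as ex: print(n,t,ex);continue
            col=im[m].mean(0)
            print(n,t,"%.2f"%r["score"],np.round(r["xy"]),"ell",e,s,"cen",c[:2],m.sum(),col.round())
E
python3 find.py top,side
```

```text
top collar68 0.96 [400. 230.] ell [ 0.6252 -0.286 ] [0.067  0.0697] cen [ 0.6254 -0.2858] 457 [ 49.  66. 146.]
top collar68 0.86 [322. 158.] ell [ 0.8449 -0.087 ] [0.0655 0.0702] cen [ 0.8448 -0.0869] 413 [ 45.  64. 145.]
top collar68 0.72 [347. 227.] ell [ 0.6255 -0.1487] [0.0622 0.0674] cen [ 0.6252 -0.1487] 394 [183. 186. 180.]
top collar68 0.71 [350. 302.] ell [ 0.4398 -0.1616] [0.0604 0.0616] cen [ 0.4398 -0.1613] 381 [185. 184. 176.]
top collar68 0.70 [406. 291.] ell [ 0.4641 -0.2919] [0.0497 0.0534] cen [ 0.4637 -0.2921] 256 [178. 178. 170.]
top collar60 0.96 [400. 230.] ell [ 0.6256 -0.2861] [0.0677 0.0695] cen [ 0.6258 -0.2862] 457 [ 49.  66. 146.]
top collar60 0.86 [322. 158.] ell [ 0.8457 -0.0869] [0.0658 0.0704] cen [ 0.8456 -0.087 ] 413 [ 45.  64. 145.]
top collar60 0.72 [347. 227.] ell [ 0.6261 -0.149 ] [0.0627 0.0672] cen [ 0.6256 -0.1489] 394 [183. 186. 180.]
top collar60 0.71 [350. 302.] ell [ 0.4399 -0.1617] [0.0605 0.0617] cen [ 0.4399 -0.1615] 381 [185. 184. 176.]
top collar60 0.70 [406. 291.] ell [ 0.4641 -0.2924] [0.0496 0.0533] cen [ 0.4639 -0.2925] 256 [178. 1
[... 6352 characters left out ...]
 [ 0.7336 -0.1575] 804 [196. 195. 179.]
side jar_tall 0.48 [412. 424.] ell [0.3926 0.378 ] [0.0464 0.2158] cen [0.3975 0.3804] 1796 [185. 170. 145.]
side jar_left 0.64 [314. 421.] ell [0.581  0.3713] [0.0665 0.0923] cen [0.5807 0.3723] 1401 [212. 210. 197.]
side mug 0.88 [243. 408.] ell [0.7032 0.3657] [0.0831 0.1374] cen [0.7053 0.3646] 2388 [ 59.  90. 117.]
side palette_knife 0.96 [260. 284.] ell [0.7144 0.0033] [0.0695 0.2459] cen [0.7185 0.0134] 1247 [225. 214. 186.]
side wood_block 0.89 [411. 153.] ell [ 0.3536 -0.4033] [0.108  0.1418] cen [ 0.3542 -0.4044] 1018 [152. 113.  67.]
side wood_block 0.58 [345. 290.] ell [0.5302 0.0367] [0.0574 0.0688] cen [0.5298 0.0454] 350 [118. 118. 111.]
```

Wanted first: the grey cap on the spindle at side (345,272). It could be confused with the drift top (387,335), the bearing (342,286) and the black hub of the spare wheel at (190,328). The collars wanted are the silver ones at (306,228), (382,227) and (372,189), not the blue rings at (309,189) and (210,245).

```bash
python3 -m jog '[{"rotation":[0,0,8.2],"travel":[34,31,2],"jaw":1},{"rotation":[0,0,8.2],"travel":[34,31,2],"jaw":1},{"rotation":[0,0,8.2],"travel":[34,31,2],"jaw":1},{"rotation":[0,0,8.2],"travel":[34,31,2],"jaw":1},{"rotation":[0,0,8.2],"travel":[34,31,2],"jaw":1},{"rotation":[0,0,8.2],"travel":[34,31,2],"jaw":1},{"rotation":[0,0,8.2],"travel":[34,31,2],"jaw":1},{"rotation":[0,0,8.3],"travel":[34,31,2],"jaw":1}]'
python3 -m jog '[{"rotation":[0,0,0],"travel":[0,0,0],"jaw":1},{"rotation":[0,0,0],"travel":[0,0,0],"jaw":1}]'
python3 - <<'E'
from h import *
im=bot.camera("wrist");cv2.imwrite("pics/b_wrist.png",im[:,:,::-1])
im=bot.camera("side")
cv2.imwrite("pics/b_crop.png",cv2.resize(im[230:410,290:450,::-1],None,fx=3.3,fy=3.3,interpolation=cv2.INTER_CUBIC))
E
python3 find.py wrist collar60,jar_front
```

```text
time: 2.95
ee_pos: [0.4992, -0.2522, 0.2475]
tcp_rot: [-90.0, -0.0, 0.3]
wrist_force: [0.8, 0.4, 0.5]
opening: 0.0852
time: 3.2
ee_pos: [0.498, -0.2534, 0.2472]
tcp_rot: [-90.0, 0.0, -0.1]
wrist_force: [0.6, -0.4, 0.4]
opening: 0.0855
wrist collar60 0.97 [466.  85.] ell [ 0.6218 -0.1497] [0.0669 0.0719] cen [ 0.622  -0.1489] 4168 [232. 232. 229.]
wrist collar60 0.86 [291. 238.] ell [ 0.4625 -0.2919] [0.0509 0.0537] cen [ 0.4626 -0.2916] 1571 [226. 226. 222.]
wrist collar60 0.76 [254.  95.] ell [ 0.4383 -0.1629] [0.0591 0.0606] cen [ 0.4382 -0.1622] 2821 [135. 137. 133.]
wrist collar60 0.73 [446. 223.] ell [ 0.6214 -0.2859] [0.0674 0.0723] cen [ 0.6214 -0.2852] 3078 [ 23.  47. 111.]
wrist jar_front 0.92 [343. 177.] ell [ 0.5154 -0.231 ] [0.0447 0.0498] cen [ 0.5154 -0.2306] 2036 [42. 41. 40.]
```

View pics/b_wrist.png

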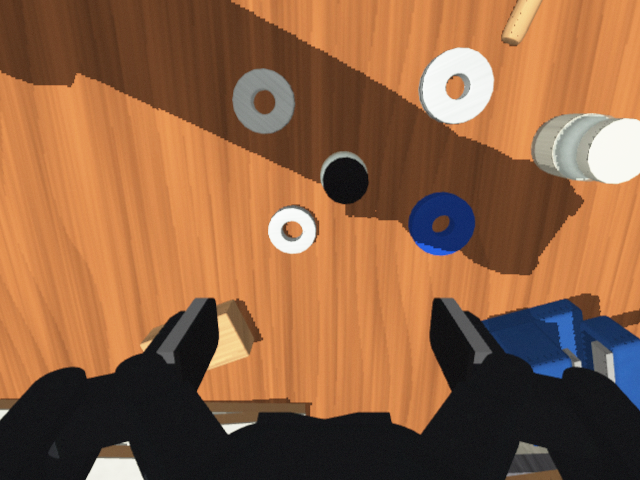

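View pics/b_crop.png

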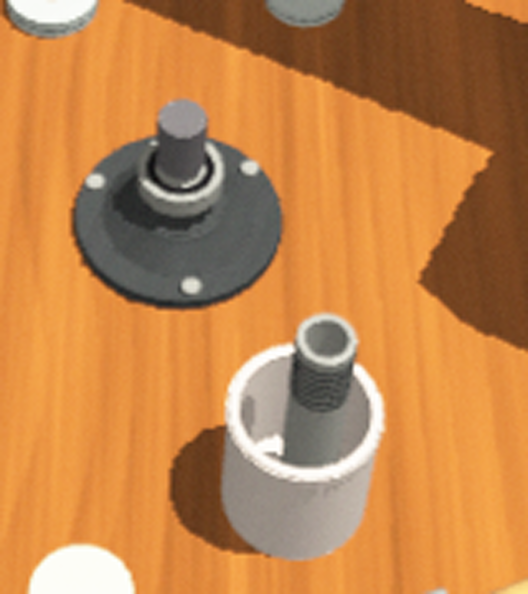

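The wrist picture shows silver collars at (457,85), (263,101) and (292,229), measuring about 68, 60 and 52 mm. The blue ring is at (442,223) and jar_front at (344,178). The side crop confirms the cap on the spindle and the drift in the crock.

```bash
python3 -m jog '[{"rotation":[0,0,0],"travel":[8,56,-6],"jaw":1},{"rotation":[0,0,0],"travel":[8,56,-6],"jaw":1},{"rotation":[0,0,0],"travel":[8,56,-6],"jaw":1},{"rotation":[0,0,0],"travel":[8,56,-6],"jaw":1},{"rotation":[0,0,0],"travel":[0,0,0],"jaw":1},{"rotation":[0,0,0],"travel":[0,0,0],"jaw":1}]'
python3 - <<'E'
from h import *
im=bot.camera("wrist");cv2.imwrite("pics/c_wrist.png",im[:,:,::-1])
P=bot.camera_params("side");print("drift top",onz(P,(389.1,333),.166))
E
python3 find.py wrist,side cap,drift,turntable,crock
```

```text
time: 4.2
ee_pos: [0.5301, -0.0298, 0.2235]
tcp_rot: [-90.0, -0.0, -0.0]
wrist_force: [-0.1, -0.5, -0.5]
opening: 0.0851
drift top [0.4486 0.2482 0.166 ]
wrist drift 0.52 [329.  90.] ell [0.5287 0.0469] [0.078  0.0782] cen [0.5287 0.0488] 16827 [94. 95. 95.]
wrist turntable 0.95 [330.  91.] ell [0.528  0.0478] [0.1378 0.138 ] cen [0.528  0.0512] 16749 [94. 95. 95.]
side cap 0.68 [341. 272.] ell [0.531  0.0678] [0.0366 0.065 ] cen [0.531  0.0677] 334 [110. 105. 104.]
side drift 0.63 [386. 350.] ell [0.4551 0.2793] [0.0387 0.1053] cen [0.4555 0.2799] 817 [120. 119. 112.]
side turntable 0.82 [346. 299.] ell [0.5308 0.0549] [0.1403 0.1467] cen [0.5309 0.0606] 2560 [92. 91. 87.]
```

View pics/c_wrist.png

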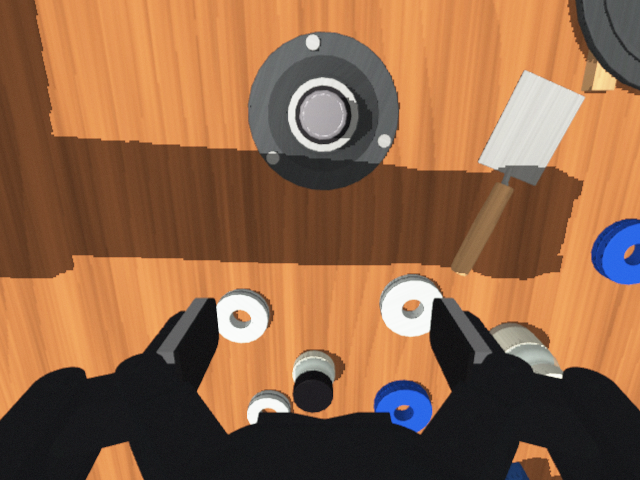

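The wrist view shows the cap's top at (323,113) and the bearing ring around it, centred over the flange. The turntable is at about (0.529, 0.048). Next I go down onto the cap.

```bash
python3 - <<'E'
from h import *
P=bot.camera_params("wrist");print(onz(P,(323,113),.114))
E
python3 -m jog '[{"rotation":[0,0,0],"travel":[0,39,0],"jaw":1},{"rotation":[0,0,0],"travel":[-1,39,0],"jaw":1},{"rotation":[0,0,0],"travel":[0,0,-40],"jaw":1},{"rotation":[0,0,0],"travel":[0,0,-40],"jaw":1},{"rotation":[0,0,0],"travel":[0,0,-30],"jaw":1},{"rotation":[0,0,0],"travel":[0,0,-28],"jaw":1},{"rotation":[0,0,0],"travel":[0,0,0],"jaw":1},{"rotation":[0,0,0],"travel":[0,0,0],"jaw":1}]' 30
python3 -m jog '[{"rotation":[0,0,0],"travel":[0,0,0],"jaw":-1},{"rotation":[0,0,0],"travel":[0,0,0],"jaw":-1},{"rotation":[0,0,0],"travel":[0,0,0],"jaw":-1},{"rotation":[0,0,0],"travel":[0,0,0],"jaw":-1},{"rotation":[0,0,0],"travel":[0,0,0],"jaw":-1},{"rotation":[0,0,0],"travel":[0,0,0],"jaw":-1}]' 30
```

```text
[0.5287 0.0492 0.114 ]
time: 5.75
ee_pos: [0.5296, 0.0487, 0.0865]
tcp_rot: [-90.0, -0.1, -0.0]
wrist_force: [0.3, 0.3, 1.4]
opening: 0.0855
time: 6.5
ee_pos: [0.5294, 0.0487, 0.0858]
tcp_rot: [-90.0, -0.0, -0.0]
wrist_force: [-1.7, 0.1, 5.3]
opening: 0.0301
```

```bash
python3 -m jog '[{"rotation":[0,0,0],"travel":[0,0,10],"jaw":-1},{"rotation":[0,0,0],"travel":[0,0,20],"jaw":-1},{"rotation":[0,0,0],"travel":[0,0,20],"jaw":-1},{"rotation":[0,0,0],"travel":[0,0,10],"jaw":-1},{"rotation":[0,0,0],"travel":[0,0,0],"jaw":-1}]'
python3 - <<'E'
from h import *
im=bot.camera("side");cv2.imwrite("pics/d.png",cv2.resize(im[200:400,250:450,::-1],None,fx=3,fy=3))
E
```

```text
time: 7.12
ee_pos: [0.5295, 0.0487, 0.1458]
tcp_rot: [-90.0, -0.0, -0.0]
wrist_force: [0.0, 0.6, -0.3]
opening: 0.0306
```

View pics/d.png

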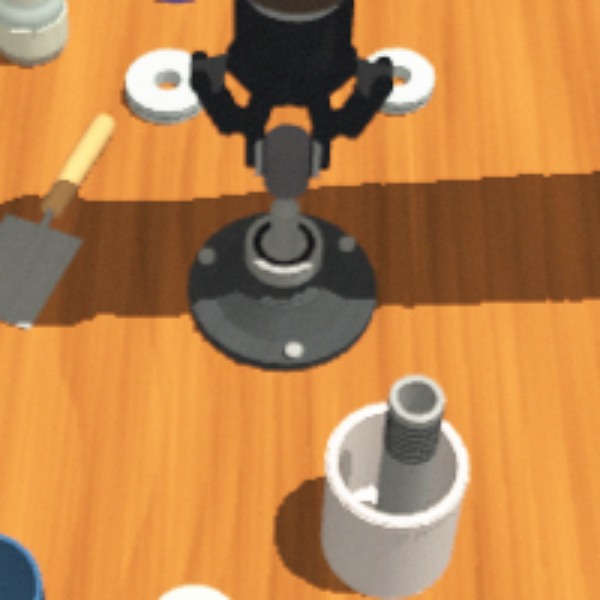

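The cap is held clear of the spindle, crop (288,165). I'll carry it to (0.39, 0.02) on the bench.

```bash
python3 -m jog '[{"rotation":[0,0,0],"travel":[-35,-7,5],"jaw":-1},{"rotation":[0,0,0],"travel":[-35,-7,0],"jaw":-1},{"rotation":[0,0,0],"travel":[-35,-7,-5],"jaw":-1},{"rotation":[0,0,0],"travel":[-35,-8,-20],"jaw":-1},{"rotation":[0,0,0],"travel":[0,0,-40],"jaw":-1},{"rotation":[0,0,0],"travel":[0,0,-40],"jaw":-1},{"rotation":[0,0,0],"travel":[0,0,-23],"jaw":-1},{"rotation":[0,0,0],"travel":[0,0,0],"jaw":-1}]'
python3 -m jog '[{"rotation":[0,0,0],"travel":[0,0,-3],"jaw":-1},{"rotation":[0,0,0],"travel":[0,0,-2],"jaw":-1},{"rotation":[0,0,0],"travel":[0,0,0],"jaw":-1}]'
```

```text
time: 8.18
ee_pos: [0.3874, 0.0196, 0.0202]
tcp_rot: [-90.0, 0.2, -0.0]
wrist_force: [-0.4, -0.5, -0.6]
opening: 0.0305
time: 8.55
ee_pos: [0.3895, 0.0197, 0.0177]
tcp_rot: [-90.0, -0.0, -0.0]
wrist_force: [0.2, 0.1, 0.3]
opening: 0.0304
```

```bash
python3 -m jog '[{"rotation":[0,0,0],"travel":[0,0,-1],"jaw":-1},{"rotation":[0,0,0],"travel":[0,0,-1],"jaw":-1},{"rotation":[0,0,0],"travel":[0,0,0],"jaw":-1}]'
python3 -m jog '[{"rotation":[0,0,0],"travel":[0,0,-1],"jaw":-1},{"rotation":[0,0,0],"travel":[0,0,0],"jaw":-1}]'
```

```text
time: 8.93
ee_pos: [0.3894, 0.0197, 0.0158]
tcp_rot: [-90.0, -0.0, -0.0]
wrist_force: [-1.8, 0.0, 5.5]
opening: 0.0306
time: 9.18
ee_pos: [0.3894, 0.0197, 0.0157]
tcp_rot: [-90.0, -0.1, -0.0]
wrist_force: [-6.7, -0.7, 15.3]
opening: 0.0305
```

```bash
python3 -m jog '[{"rotation":[0,0,0],"travel":[0,0,1],"jaw":-1},{"rotation":[0,0,0],"travel":[0,0,0],"jaw":1},{"rotation":[0,0,0],"travel":[0,0,0],"jaw":1},{"rotation":[0,0,0],"travel":[0,0,0],"jaw":1},{"rotation":[0,0,0],"travel":[0,0,0],"jaw":1},{"rotation":[0,0,0],"travel":[0,0,0],"jaw":1},{"rotation":[0,0,0],"travel":[0,0,40],"jaw":1},{"rotation":[0,0,0],"travel":[0,0,60],"jaw":1}]'
python3 -m jog '[{"rotation":[0,0,0],"travel":[7,12,50],"jaw":1},{"rotation":[0,0,0],"travel":[15,30,40],"jaw":1},{"rotation":[0,0,0],"travel":[15,35,0],"jaw":1},{"rotation":[0,0,0],"travel":[15,30,0],"jaw":1},{"rotation":[0,0,0],"travel":[9,20,0],"jaw":1},{"rotation":[0,0,0],"travel":[0,0,0],"jaw":1},{"rotation":[0,0,0],"travel":[0,0,0],"jaw":1}]'
python3 - <<'E'
from h import *
im=bot.camera("wrist");cv2.imwrite("pics/e_w.png",im[:,:,::-1]);im=bot.camera("side");cv2.imwrite("pics/e_s.png",im[:,:,::-1]);im=bot.camera("top");cv2.imwrite("pics/e_t.png",im[:,:,::-1])
print(bot.get_obs()["ee_pos"],bot.camera_params("wrist")["view"].tolist())
E
```

```text
time: 10.18
ee_pos: [0.388, 0.0196, 0.1151]
tcp_rot: [-90.0, 0.2, -0.0]
wrist_force: [1.0, 0.2, -0.7]
opening: 0.0854
time: 11.05
ee_pos: [0.4498, 0.1461, 0.2052]
tcp_rot: [-90.0, 0.0, -0.0]
wrist_force: [0.1, -0.8, -0.4]
opening: 0.0853
[0.45   0.1459 0.2055] [[0.9999992591646136, -0.0011008374373937038, -0.0005194488999388564, -0.44882518272164024], [0.0008938094790259009, 0.9537613707603592, -0.30056355193192547, -0.1080392356578295], [0.0008263019051283483, 0.30056286497545975, 0.9537616481191222, -0.39901183372078103], [0.0, 0.0, 0.0, 1.0]]
```

View pics/e_w.png

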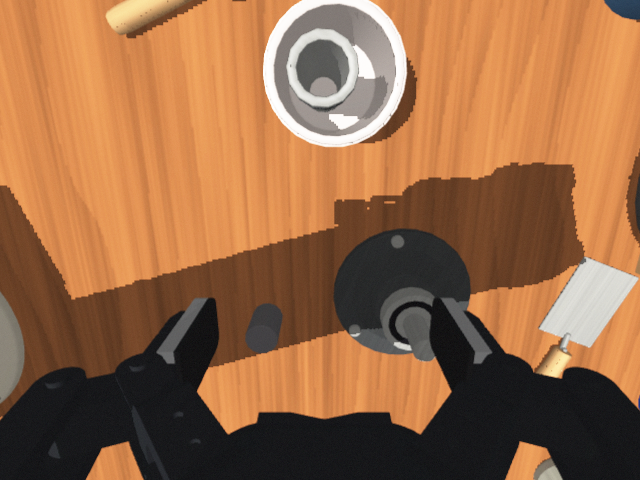

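View pics/e_s.png

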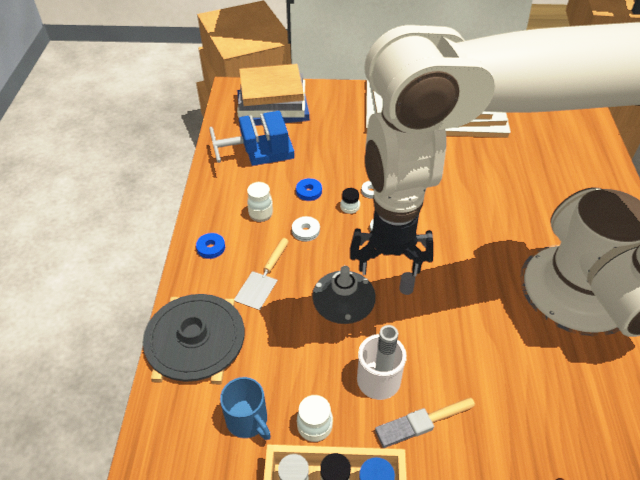

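The cap stands on the bench at wrist (264,328). The drift's top ring is at (323,68) and the crock rim at (335,71).

```bash
python3 - <<'E'
from h import *
P=bot.camera_params("wrist")
print("drift",onz(P,(323,68),.166),"crock rim",onz(P,(335,71),.1))
im=cv2.imread("pics/e_w.png");cv2.imwrite("pics/e_c.png",cv2.resize(im[0:160,250:420],None,fx=3.5,fy=3.5,interpolation=cv2.INTER_CUBIC))
S=bot.camera_params("side");print(onz(S,(389.1,333),.166))
for z in (.046,.166):print(proj(P,[.4476,.236,z]))
E
```

```text
drift [0.4488 0.2436 0.166 ] crock rim [0.4562 0.2496 0.1   ]
[0.4486 0.2482 0.166 ]
[321.8336  98.297 ]
[320.3841  85.9469]
```

View pics/e_c.png

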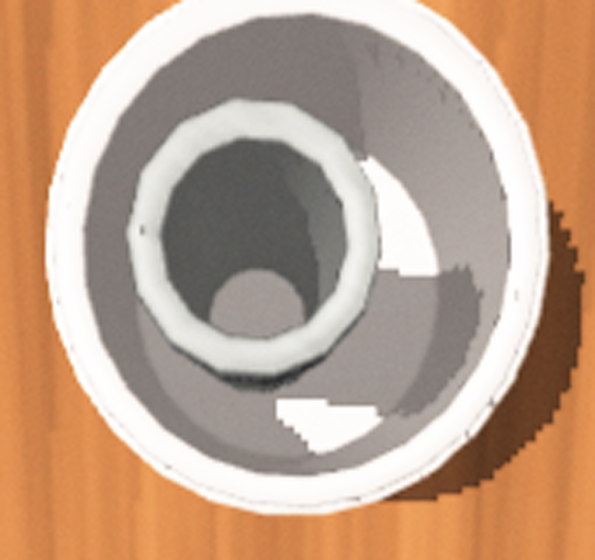

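```bash
python3 -m jog '[{"rotation":[0,0,0],"travel":[0,40,0],"jaw":1},{"rotation":[0,0,0],"travel":[-1,40,0],"jaw":1},{"rotation":[0,0,0],"travel":[0,19,-10],"jaw":1},{"rotation":[0,0,0],"travel":[0,0,-35],"jaw":1},{"rotation":[0,0,0],"travel":[0,0,-33],"jaw":1},{"rotation":[0,0,0],"travel":[0,0,0],"jaw":1},{"rotation":[0,0,0],"travel":[0,0,0],"jaw":1}]'
python3 -m jog '[{"rotation":[0,0,0],"travel":[0,0,0],"jaw":-1},{"rotation":[0,0,0],"travel":[0,0,0],"jaw":-1},{"rotation":[0,0,0],"travel":[0,0,0],"jaw":-1},{"rotation":[0,0,0],"travel":[0,0,0],"jaw":-1},{"rotation":[0,0,0],"travel":[0,0,0],"jaw":-1},{"rotation":[0,0,0],"travel":[0,0,0],"jaw":-1},{"rotation":[0,0,0],"travel":[0,0,0],"jaw":-1}]' 80
```

```text
time: 12.08
ee_pos: [0.4495, 0.2454, 0.1285]
tcp_rot: [-90.0, -0.1, -0.0]
wrist_force: [0.0, 0.5, 0.5]
opening: 0.0853
time: 12.95
ee_pos: [0.4493, 0.2458, 0.1282]
tcp_rot: [-90.0, -0.1, -0.0]
wrist_force: [-0.9, -0.3, 5.0]
opening: 0.033
```

```bash
python3 -m jog '[{"rotation":[0,0,0],"travel":[0,0,8],"jaw":-1},{"rotation":[0,0,0],"travel":[0,0,20],"jaw":-1},{"rotation":[0,0,0],"travel":[0,0,30],"jaw":-1},{"rotation":[0,0,0],"travel":[0,0,30],"jaw":-1},{"rotation":[0,0,0],"travel":[0,0,25],"jaw":-1},{"rotation":[0,0,0],"travel":[0,0,10],"jaw":-1},{"rotation":[0,0,0],"travel":[0,0,0],"jaw":-1},{"rotation":[0,0,0],"travel":[0,0,0],"jaw":-1}]'
python3 -m jog '[{"rotation":[0,0,0],"travel":[13,-33,0],"jaw":-1},{"rotation":[0,0,0],"travel":[13,-33,0],"jaw":-1},{"rotation":[0,0,0],"travel":[13,-33,0],"jaw":-1},{"rotation":[0,0,0],"travel":[13,-33,0],"jaw":-1},{"rotation":[0,0,0],"travel":[13,-33,0],"jaw":-1},{"rotation":[0,0,0],"travel":[14,-32,0],"jaw":-1},{"rotation":[0,0,0],"travel":[0,0,0],"jaw":-1},{"rotation":[0,0,0],"travel":[0,0,0],"jaw":-1}]'
python3 - <<'E'
from h import *
for n in("wrist","side","top"):
    im=bot.camera(n);cv2.imwrite(f"pics/f_{n}.png",im[:,:,::-1])
im=cv2.imread("pics/f_side.png");cv2.imwrite("pics/f_sc.png",cv2.resize(im[180:340,270:430],None,fx=3.5,fy=3.5,interpolation=cv2.INTER_CUBIC))
im=cv2.imread("pics/f_top.png");cv2.imwrite("pics/f_tc.png",cv2.resize(im[200:320,200:350],None,fx=4,fy=4,interpolation=cv2.INTER_CUBIC))
S=bot.camera_params("side");T=bot.camera_params("top");o=bot.get_obs();print(o["ee_pos"],o["wrist_force"])
for z in(.126,.11,.286):print(proj(S,[.5285,.048,z]),proj(T,[.5285,.048,z]))
E
```

```text
time: 13.95
ee_pos: [0.4489, 0.2455, 0.249]
tcp_rot: [-90.1, 0.1, -0.0]
wrist_force: [-0.6, -0.5, -5.1]
opening: 0.0332
time: 14.95
ee_pos: [0.5278, 0.0488, 0.2494]
tcp_rot: [-90.0, 0.1, -0.0]
wrist_force: [0.2, -0.1, -5.4]
opening: 0.033
[0.5279 0.0494 0.2501] [-1.1513  0.5667 -4.9652]
[345.6904 260.5844] [273.3578 263.9333]
[345.4842 265.4492] [273.8525 264.8124]
[347.9859 206.432 ] [267.5291 253.5763]
```

View pics/f_sc.png

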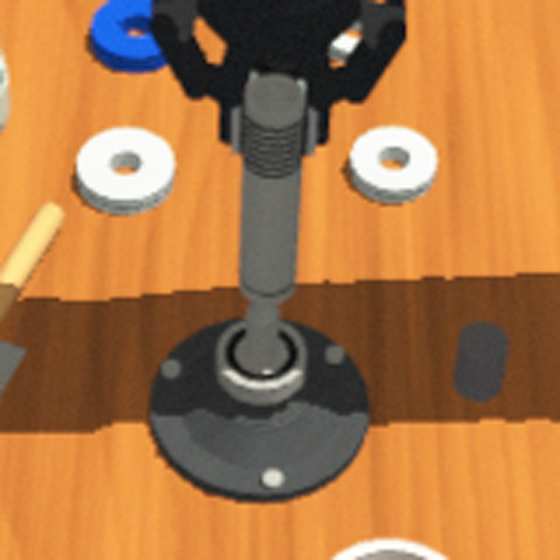

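View pics/f_tc.png

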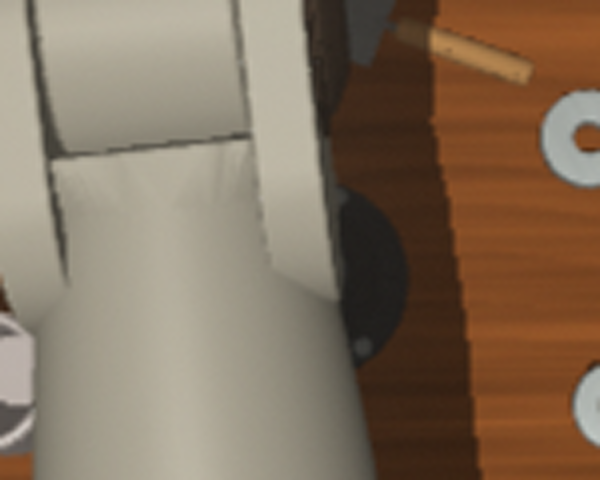

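View pics/f_wrist.png

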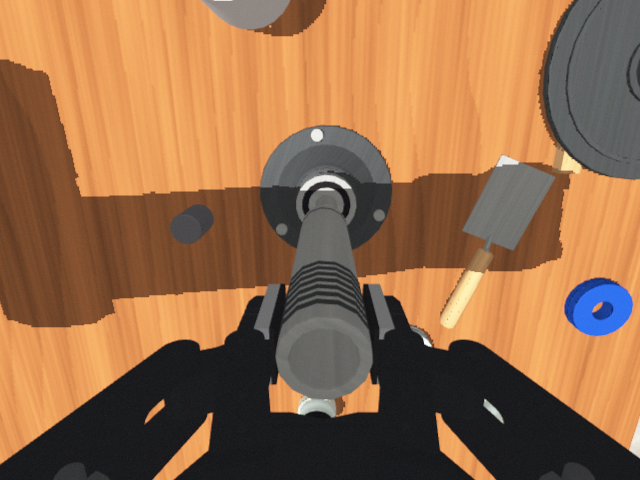

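The drift hangs upright above the spindle. In the side crop its lower end is at (268,290) and the spindle is at (263,320). I'll overlay the predicted circles to get the offset.

```bash
cat > ov.py <<'E'
from h import *
def circ(im,P,c,r,z,col,s,o):
    a=np.linspace(0,2*np.pi,60); pts=np.array([(proj(P,[c[0]+r*np.cos(t),c[1]+r*np.sin(t),z])-o)*s for t in a])
    cv2.polylines(im,[pts.round().astype(int)],True,col,1,cv2.LINE_AA)
E
python3 - <<'E'
from ov import *
W=bot.camera_params("wrist");S=bot.camera_params("side");e=bot.get_obs()["ee_pos"]
for n,P,x0,y0,w,h,s in(("wrist",W,220,80,220,180,3.5),("side",S,290,190,110,140,4.2)):
    im=cv2.imread(f"pics/f_{n}.png")[y0:y0+h,x0:x0+w];im=cv2.resize(im,None,fx=s,fy=s,interpolation=cv2.INTER_CUBIC);o=np.array([x0,y0])
    im=cv2.convertScaleAbs(im,alpha=1.5)
    circ(im,P,(.530,.0485),.07,.012,(0,255,0),s,o);circ(im,P,(.530,.0485),.032,.03,(0,255,0),s,o)
    circ(im,P,(.530,.0485),.01,.102,(0,255,0),s,o)
    circ(im,P,e,.017,e[2]-.1222,(0,0,255),s,o);circ(im,P,e,.017,e[2]+.0378,(0,0,255),s,o)
    cv2.imwrite(f"pics/g_{n}.png",im)
E
```

```text
(no output)
```

View pics/g_wrist.png

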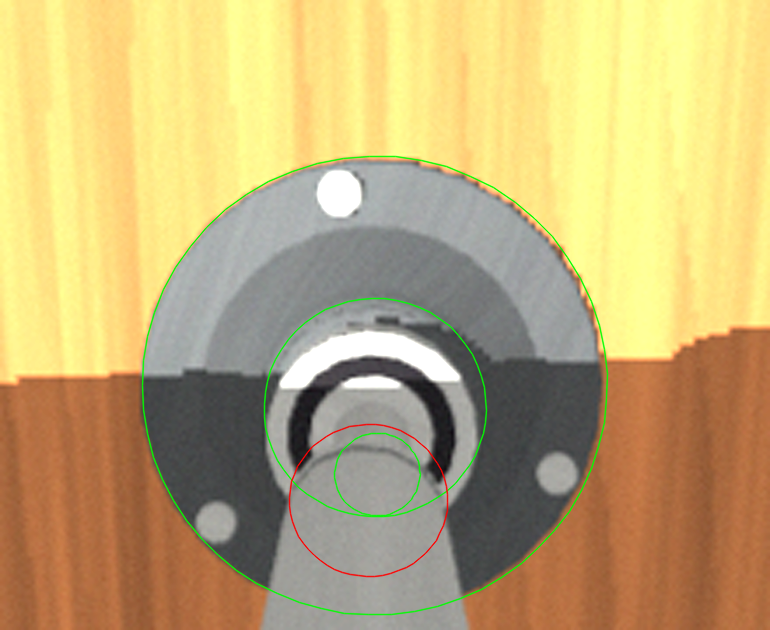

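View pics/g_side.png

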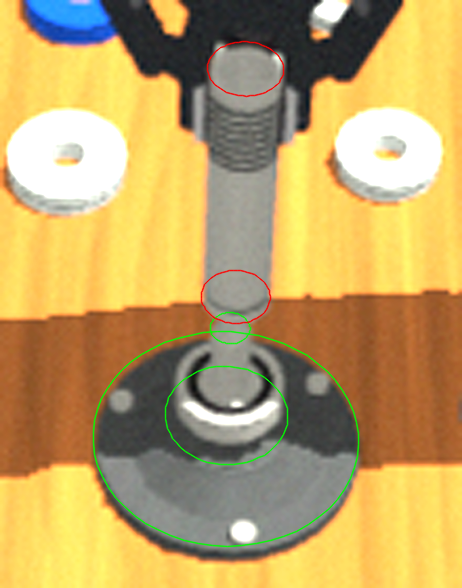

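```bash
python3 - <<'E'
from ov import *
S=bot.camera_params("side");e=bot.get_obs()["ee_pos"]
im=cv2.imread("pics/f_side.png")
ims=[]
for (x0,y0) in((325,185),(325,240)):
    s=12;o=np.array([x0,y0]);c=cv2.resize(im[y0:y0+45,x0:x0+33],None,fx=s,fy=s,interpolation=cv2.INTER_CUBIC);c=cv2.convertScaleAbs(c,alpha=2.2)
    circ(c,S,e,.017,e[2]-.1222,(0,0,255),s,o);circ(c,S,e,.017,e[2]+.0378,(0,0,255),s,o);circ(c,S,(.53,.0485),.01,.102,(0,255,0),s,o);circ(c,S,(.53,.0485),.004,.11,(0,255,0),s,o);ims.append(c)
cv2.imwrite("pics/g2.png",np.hstack(ims))
E
```

```text
(no output)
```

View pics/g2.png

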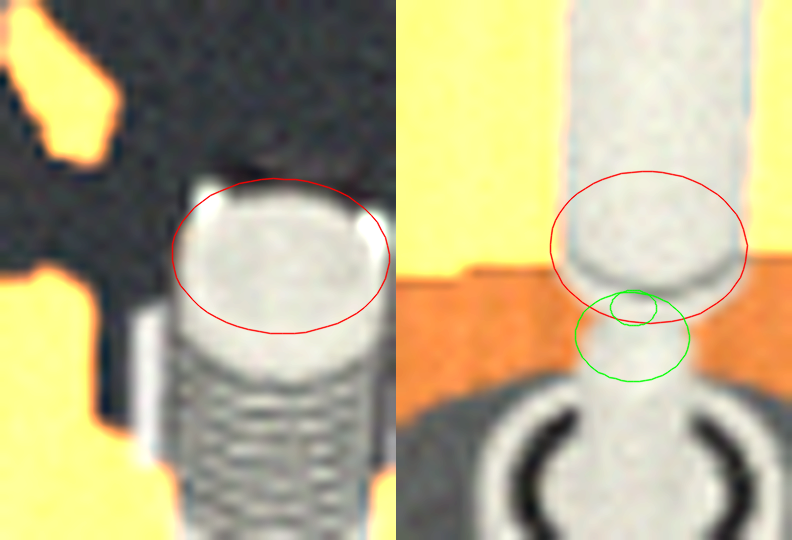

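```bash
python3 -m jog '[{"rotation":[0,0,0],"travel":[2,-0.5,-8],"jaw":-1},{"rotation":[0,0,0],"travel":[0,0,-10],"jaw":-1},{"rotation":[0,0,0],"travel":[0,0,-8],"jaw":-1},{"rotation":[0,0,0],"travel":[0,0,-6],"jaw":-1},{"rotation":[0,0,0],"travel":[0,0,-4],"jaw":-1},{"rotation":[0,0,0],"travel":[0,0,0],"jaw":-1}]'
python3 -m jog '[{"rotation":[0,0,0],"travel":[0,0,-5],"jaw":-1},{"rotation":[0,0,0],"travel":[0,0,-5],"jaw":-1},{"rotation":[0,0,0],"travel":[0,0,0],"jaw":-1}]'
```

```text
time: 15.85
ee_pos: [0.5301, 0.0481, 0.2141]
tcp_rot: [-90.0, 0.0, -0.0]
wrist_force: [-0.3, -0.1, -5.6]
opening: 0.0328
time: 16.23
ee_pos: [0.53, 0.0481, 0.2037]
tcp_rot: [-90.0, 0.0, -0.0]
wrist_force: [-0.5, 0.6, -3.4]
opening: 0.0333
```

```bash
python3 -m jog '[{"rotation":[0,0,0],"travel":[0,0,-5],"jaw":-1},{"rotation":[0,0,0],"travel":[0,0,-4],"jaw":-1},{"rotation":[0,0,0],"travel":[0,0,-3],"jaw":-1},{"rotation":[0,0,0],"travel":[0,0,0],"jaw":-1}]'
python3 -m jog '[{"rotation":[0,0,0],"travel":[0,0,-1],"jaw":-1},{"rotation":[0,0,0],"travel":[0,0,-1],"jaw":-1},{"rotation":[0,0,0],"travel":[0,0,-1],"jaw":-1},{"rotation":[0,0,0],"travel":[0,0,-1],"jaw":-1},{"rotation":[0,0,0],"travel":[0,0,0],"jaw":-1}]'
python3 -m jog '[{"rotation":[0,0,0],"travel":[0,0,-1],"jaw":-1},{"rotation":[0,0,0],"travel":[0,0,-1],"jaw":-1},{"rotation":[0,0,0],"travel":[0,0,-1],"jaw":-1},{"rotation":[0,0,0],"travel":[0,0,0],"jaw":-1}]'
```

```text
time: 16.73
ee_pos: [0.53, 0.0481, 0.192]
tcp_rot: [-90.0, 0.0, -0.0]
wrist_force: [-0.1, -0.1, -3.9]
opening: 0.0328
time: 17.35
ee_pos: [0.5301, 0.0482, 0.1882]
tcp_rot: [-90.0, 0.0, -0.0]
wrist_force: [-0.6, -0.2, -4.2]
opening: 0.0333
time: 17.85
ee_pos: [0.5301, 0.0481, 0.1852]
tcp_rot: [-90.0, 0.0, -0.0]
wrist_force: [0.1, 0.2, -4.5]
opening: 0.033
```

Bottom is at about 0.063. I'll keep stepping down slowly.

```bash
for i in 1; do :; done; python3 -m jog '[{"rotation":[0,0,0],"travel":[0,0,-1],"jaw":-1},{"rotation":[0,0,0],"travel":[0,0,-1],"jaw":-1},{"rotation":[0,0,0],"travel":[0,0,-1],"jaw":-1},{"rotation":[0,0,0],"travel":[0,0,0],"jaw":-1}]'
python3 -m jog '[{"rotation":[0,0,0],"travel":[0,0,-1],"jaw":-1},{"rotation":[0,0,0],"travel":[0,0,-1],"jaw":-1},{"rotation":[0,0,0],"travel":[0,0,-1],"jaw":-1},{"rotation":[0,0,0],"travel":[0,0,0],"jaw":-1}]'
python3 -m jog '[{"rotation":[0,0,0],"travel":[0,0,-1],"jaw":-1},{"rotation":[0,0,0],"travel":[0,0,-1],"jaw":-1},{"rotation":[0,0,0],"travel":[0,0,0],"jaw":-1}]'
```

```text
time: 18.35
ee_pos: [0.5303, 0.0482, 0.1826]
tcp_rot: [-90.0, -0.0, -0.0]
wrist_force: [-1.2, -0.4, 2.6]
opening: 0.0326
time: 18.85
ee_pos: [0.5302, 0.0482, 0.1791]
tcp_rot: [-90.0, -0.0, -0.0]
wrist_force: [0.4, -0.2, 0.1]
opening: 0.0331
time: 19.23
ee_pos: [0.5302, 0.0482, 0.1771]
tcp_rot: [-90.0, -0.0, -0.0]
wrist_force: [0.7, 0.1, 1.0]
opening: 0.033
```

```bash
python3 -m jog '[{"rotation":[0,0,0],"travel":[0,0,-1],"jaw":-1},{"rotation":[0,0,0],"travel":[0,0,-1],"jaw":-1},{"rotation":[0,0,0],"travel":[0,0,-1],"jaw":-1},{"rotation":[0,0,0],"travel":[0,0,-1],"jaw":-1},{"rotation":[0,0,0],"travel":[0,0,0],"jaw":-1}]'
python3 -m jog '[{"rotation":[0,0,0],"travel":[0,0,-1],"jaw":-1},{"rotation":[0,0,0],"travel":[0,0,-1],"jaw":-1},{"rotation":[0,0,0],"travel":[0,0,-1],"jaw":-1},{"rotation":[0,0,0],"travel":[0,0,0],"jaw":-1}]'
python3 -m jog '[{"rotation":[0,0,0],"travel":[0,0,-1],"jaw":-1},{"rotation":[0,0,0],"travel":[0,0,-1],"jaw":-1},{"rotation":[0,0,0],"travel":[0,0,0],"jaw":-1}]'
```

```text
time: 19.85
ee_pos: [0.5302, 0.0482, 0.1731]
tcp_rot: [-90.0, 0.0, -0.0]
wrist_force: [0.2, -1.1, 0.7]
opening: 0.0325
time: 20.35
ee_pos: [0.5302, 0.0481, 0.1701]
tcp_rot: [-90.0, 0.0, -0.0]
wrist_force: [0.5, 0.5, 0.7]
opening: 0.0328
time: 20.72
ee_pos: [0.5301, 0.0482, 0.1682]
tcp_rot: [-90.0, 0.0, -0.0]
wrist_force: [0.8, -1.3, 1.5]
opening: 0.033
```

```bash
python3 -m jog '[{"rotation":[0,0,0],"travel":[0,0,-0.5],"jaw":-1},{"rotation":[0,0,0],"travel":[0,0,-0.5],"jaw":-1},{"rotation":[0,0,0],"travel":[0,0,0],"jaw":-1}]'
python3 -m jog '[{"rotation":[0,0,0],"travel":[0,0,-0.5],"jaw":-1},{"rotation":[0,0,0],"travel":[0,0,0],"jaw":-1}]'
python3 -m jog '[{"rotation":[0,0,0],"travel":[0,0,-0.5],"jaw":-1},{"rotation":[0,0,0],"travel":[0,0,0],"jaw":-1}]'
```

```text
time: 21.1
ee_pos: [0.5303, 0.0482, 0.1682]
tcp_rot: [-90.0, -0.1, -0.0]
wrist_force: [-0.6, -0.1, 7.3]
opening: 0.033
time: 21.35
ee_pos: [0.5304, 0.0482, 0.1681]
tcp_rot: [-90.0, -0.1, -0.0]
wrist_force: [-1.5, 0.2, 12.3]
opening: 0.0329
time: 21.6
ee_pos: [0.5304, 0.0482, 0.1681]
tcp_rot: [-90.0, -0.1, -0.0]
wrist_force: [-1.6, 0.1, 13.7]
opening: 0.0327
```

The force rises while the tool stays at 0.168, so the bearing is on its shoulder. I'll lift the drift off and check.

```bash
python3 -m jog '[{"rotation":[0,0,0],"travel":[0,0,0],"jaw":-1},{"rotation":[0,0,0],"travel":[0,0,5],"jaw":-1},{"rotation":[0,0,0],"travel":[0,0,15],"jaw":-1},{"rotation":[0,0,0],"travel":[0,0,20],"jaw":-1},{"rotation":[0,0,0],"travel":[0,0,20],"jaw":-1},{"rotation":[0,0,0],"travel":[0,0,17],"jaw":-1},{"rotation":[0,0,0],"travel":[0,0,10],"jaw":-1},{"rotation":[0,0,0],"travel":[0,0,0],"jaw":-1}]'
python3 - <<'E'
from ov import *
W=bot.camera_params("wrist");S=bot.camera_params("side")
out=[]
for n,P,x0,y0,w,h,s in(("side",S,300,230,90,100,6),("wrist",W,250,110,150,150,4)):
    im=bot.camera(n)[y0:y0+h,x0:x0+w,::-1];im=cv2.resize(im,None,fx=s,fy=s,interpolation=cv2.INTER_CUBIC);o=np.array([x0,y0])
    im=cv2.convertScaleAbs(im,alpha=1.5)
    circ(im,P,(.5295,.0485),.07,.012,(0,255,0),s,o);circ(im,P,(.5295,.0485),.028,.046,(0,0,255),s,o)
    out.append(cv2.resize(im,(380,600*380//600)))
cv2.imwrite("pics/h.png",np.hstack(out))
E
```

```text
time: 22.6
ee_pos: [0.5304, 0.0482, 0.2538]
tcp_rot: [-90.0, -0.0, -0.0]
wrist_force: [-0.7, -0.1, -5.5]
opening: 0.0328
```

View pics/h.png

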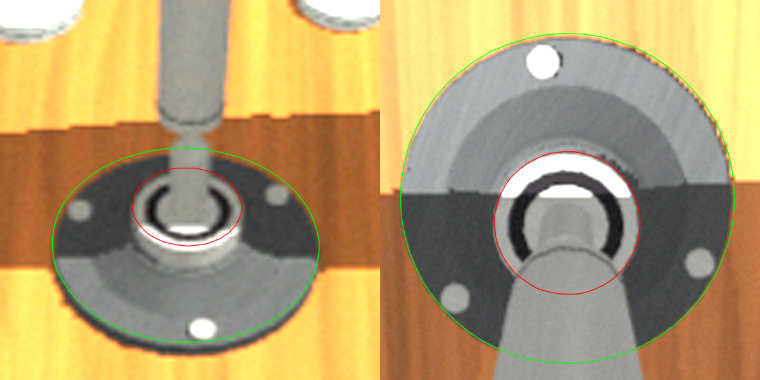

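The bearing's top ring matches the 46 mm circle in both views, so it is home. The drift goes back to the crock.

```bash
python3 -m jog '[{"rotation":[0,0,0],"travel":[-13,33,0],"jaw":-1},{"rotation":[0,0,0],"travel":[-13,33,0],"jaw":-1},{"rotation":[0,0,0],"travel":[-13,33,0],"jaw":-1},{"rotation":[0,0,0],"travel":[-13,33,0],"jaw":-1},{"rotation":[0,0,0],"travel":[-13,34,0],"jaw":-1},{"rotation":[0,0,0],"travel":[-12,34,0],"jaw":-1},{"rotation":[0,0,0],"travel":[0,0,0],"jaw":-1},{"rotation":[0,0,0],"travel":[0,0,0],"jaw":-1}]'
python3 -m jog '[{"rotation":[0,0,0],"travel":[0,0,-15],"jaw":-1},{"rotation":[0,0,0],"travel":[0,0,-25],"jaw":-1},{"rotation":[0,0,0],"travel":[0,0,-25],"jaw":-1},{"rotation":[0,0,0],"travel":[0,0,-25],"jaw":-1},{"rotation":[0,0,0],"travel":[0,0,-20],"jaw":-1},{"rotation":[0,0,0],"travel":[0,0,-10],"jaw":-1},{"rotation":[0,0,0],"travel":[0,0,0],"jaw":-1},{"rotation":[0,0,0],"travel":[0,0,0],"jaw":-1}]'
```

```text
time: 23.7
ee_pos: [0.453, 0.2479, 0.2527]
tcp_rot: [-90.0, 0.0, 0.0]
wrist_force: [0.3, -0.5, -4.4]
opening: 0.0329
time: 24.7
ee_pos: [0.4536, 0.2481, 0.134]
tcp_rot: [-90.0, -0.1, -0.0]
wrist_force: [0.5, 0.4, -4.5]
opening: 0.033
```

```bash
python3 -m jog '[{"rotation":[0,0,0],"travel":[0,0,-2],"jaw":-1},{"rotation":[0,0,0],"travel":[0,0,-2],"jaw":-1},{"rotation":[0,0,0],"travel":[0,0,-1],"jaw":-1},{"rotation":[0,0,0],"travel":[0,0,0],"jaw":-1}]'
python3 -m jog '[{"rotation":[0,0,0],"travel":[0,0,-1],"jaw":-1},{"rotation":[0,0,0],"travel":[0,0,0],"jaw":-1},{"rotation":[0,0,0],"travel":[0,0,0],"jaw":-1}]'
```

```text
time: 25.2
ee_pos: [0.4532, 0.2482, 0.1283]
tcp_rot: [-90.0, -0.0, -0.0]
wrist_force: [-0.7, -0.1, -4.2]
opening: 0.0328
time: 25.58
ee_pos: [0.4534, 0.2483, 0.1282]
tcp_rot: [-90.0, -0.1, -0.0]
wrist_force: [-3.3, -1.1, 5.9]
opening: 0.0328
```

On the crock floor. I'll release and rise.

```bash
python3 -m jog '[{"rotation":[0,0,0],"travel":[0,0,0],"jaw":0},{"rotation":[0,0,0],"travel":[0,0,0],"jaw":1},{"rotation":[0,0,0],"travel":[0,0,0],"jaw":1},{"rotation":[0,0,0],"travel":[0,0,0],"jaw":1},{"rotation":[0,0,0],"travel":[0,0,0],"jaw":1},{"rotation":[0,0,0],"travel":[0,0,30],"jaw":1},{"rotation":[0,0,0],"travel":[0,0,40],"jaw":1},{"rotation":[0,0,0],"travel":[0,-30,50],"jaw":1}]' 30
python3 -m jog '[{"rotation":[0,0,0],"travel":[25,-50,0],"jaw":1},{"rotation":[0,0,0],"travel":[25,-55,0],"jaw":1},{"rotation":[0,0,0],"travel":[30,-55,-5],"jaw":1},{"rotation":[0,0,0],"travel":[30,-55,-10],"jaw":1},{"rotation":[0,0,0],"travel":[25,-50,-10],"jaw":1},{"rotation":[0,0,0],"travel":[20,-50,-10],"jaw":1},{"rotation":[0,0,0],"travel":[18,-30,-5],"jaw":1},{"rotation":[0,0,0],"travel":[0,0,0],"jaw":1}]'
python3 -m jog '[{"rotation":[0,0,0],"travel":[0,0,0],"jaw":1},{"rotation":[0,0,0],"travel":[0,0,0],"jaw":1}]'
python3 find.py wrist collar68
python3 - <<'E'
from h import *
for n in("side","wrist"):
    im=bot.camera(n);cv2.imwrite(f"pics/i_{n}.png",im[:,:,::-1])
E
```

```text
time: 26.58
ee_pos: [0.4527, 0.2186, 0.2475]
tcp_rot: [-90.0, 0.1, 0.1]
wrist_force: [1.6, 0.0, -0.3]
opening: 0.0856
time: 27.58
ee_pos: [0.6259, -0.1279, 0.2058]
tcp_rot: [-90.0, 0.1, -0.2]
wrist_force: [0.3, 0.6, -0.2]
opening: 0.0854
time: 27.82
ee_pos: [0.6254, -0.1247, 0.2081]
tcp_rot: [-90.0, -0.0, 0.0]
wrist_force: [-0.1, 0.5, 0.7]
opening: 0.0854
wrist collar68 0.86 [323. 235.] ell [ 0.6237 -0.1473] [0.0667 0.0696] cen [ 0.6237 -0.1466] 3579 [143. 146. 142.]
wrist collar68 0.80 [568. 160.] ell [ 0.8411 -0.0859] [0.068  0.0766] cen [ 0.8412 -0.0851] 4940 [ 39.  80. 176.]
wrist collar68 0.62 [128. 240.] ell [ 0.4425 -0.1596] [0.0592 0.0664] cen [ 0.4425 -0.1591] 3001 [211. 212. 209.]
```

View pics/i_side.png

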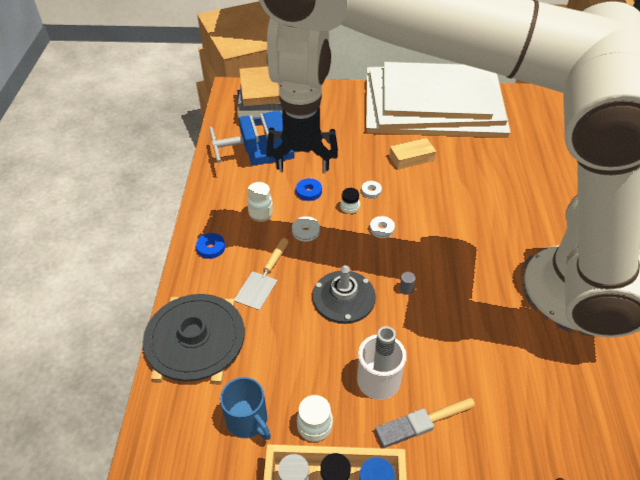

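View pics/i_wrist.png

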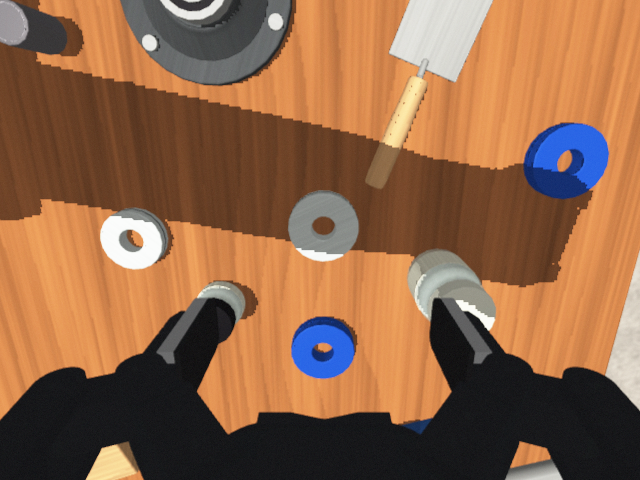

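The drift stands back in the crock and the cap is on the bench at side (407,283). Collar68, the silver one, is at wrist (323,226), and the blue look-alike at (323,347) is not to be touched. Before descending I check the clearance to jar_tall.

```bash
python3 - <<'E'
from h import *
P=bot.camera_params("wrist")
print(onz(P,(408,275),.03),onz(P,(323.5,226),.018),onz(P,(288.5,226),.018),onz(P,(359,226),.018),onz(P,(323.5,190),.018),onz(P,(323.5,261.5),.018), onz(P,(375,182),.01))
E
```

```text
[ 0.7049 -0.1925  0.03  ] [ 0.6243 -0.1474  0.018 ] [ 0.5912 -0.1474  0.018 ] [ 0.658  -0.1474  0.018 ] [ 0.6243 -0.1129  0.018 ] [ 0.6243 -0.1836  0.018 ] [ 0.6724 -0.1068  0.01  ]
```

```bash
python3 -m jog '[{"rotation":[0,0,0],"travel":[-1,-23,-40],"jaw":1},{"rotation":[0,0,0],"travel":[0,0,-50],"jaw":1},{"rotation":[0,0,0],"travel":[0,0,-50],"jaw":1},{"rotation":[0,0,0],"travel":[0,0,-40],"jaw":1},{"rotation":[0,0,0],"travel":[0,0,-22],"jaw":1},{"rotation":[0,0,0],"travel":[0,0,0],"jaw":1},{"rotation":[0,0,0],"travel":[0,0,0],"jaw":1}]'
python3 - <<'E'
from h import *
im=bot.camera("side");cv2.imwrite("pics/j.png",cv2.resize(im[140:280,230:400,::-1],None,fx=4.2,fy=4.2))
E
```

```text
time: 28.9
ee_pos: [0.6252, -0.1487, 0.0069]
tcp_rot: [-90.0, -0.1, -0.0]
wrist_force: [0.7, -0.2, 0.4]
opening: 0.0847
```

View pics/j.png

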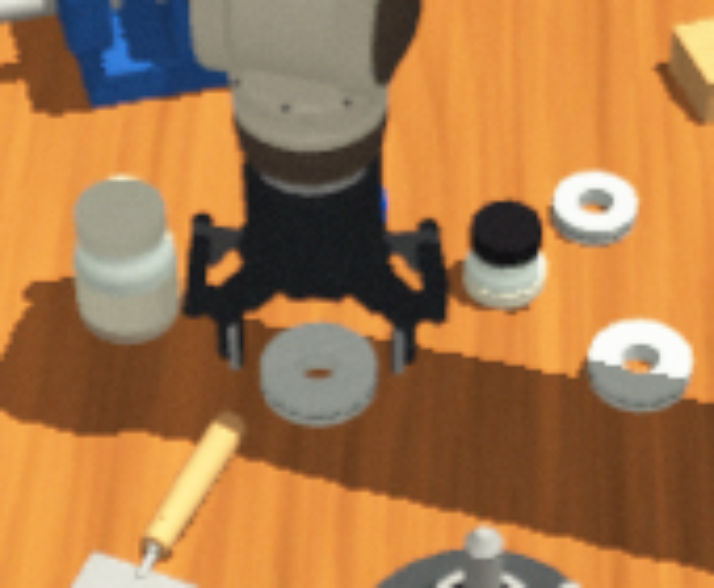

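The fingers straddle the collar with their open ends about level with its top at crop (318,370), so I go 11 mm lower before closing.

```bash
python3 -m jog '[{"rotation":[0,0,0],"travel":[0,0,-5],"jaw":1},{"rotation":[0,0,0],"travel":[0,0,-4],"jaw":1},{"rotation":[0,0,0],"travel":[0,0,0],"jaw":1}]' 30
python3 -m jog '[{"rotation":[0,0,0],"travel":[0,0,0],"jaw":0.6},{"rotation":[0,0,0],"travel":[0,0,0],"jaw":-1},{"rotation":[0,0,0],"travel":[0,0,0],"jaw":-1},{"rotation":[0,0,0],"travel":[0,0,0],"jaw":-1}]' 40
```

```text
time: 29.32
ee_pos: [0.6243, -0.1487, -0.0039]
tcp_rot: [-90.0, 0.0, -0.0]
wrist_force: [1.1, 0.3, 0.3]
opening: 0.0853
time: 29.82
ee_pos: [0.6249, -0.1488, -0.0029]
tcp_rot: [-90.0, -0.1, -0.0]
wrist_force: [-0.9, -0.3, 5.5]
opening: 0.0663
```

```bash
python3 -m jog '[{"rotation":[0,0,0],"travel":[0,0,8],"jaw":-1},{"rotation":[0,0,0],"travel":[0,0,25],"jaw":-1},{"rotation":[0,0,0],"travel":[0,0,40],"jaw":-1},{"rotation":[0,0,0],"travel":[0,0,40],"jaw":-1},{"rotation":[0,0,0],"travel":[0,0,30],"jaw":-1},{"rotation":[0,0,0],"travel":[0,0,0],"jaw":-1}]'
python3 -m jog '[{"rotation":[0,0,0],"travel":[-15,33,0],"jaw":-1},{"rotation":[0,0,0],"travel":[-16,33,0],"jaw":-1},{"rotation":[0,0,0],"travel":[-16,33,0],"jaw":-1},{"rotation":[0,0,0],"travel":[-16,33,0],"jaw":-1},{"rotation":[0,0,0],"travel":[-16,33,0],"jaw":-1},{"rotation":[0,0,0],"travel":[-16,32,0],"jaw":-1},{"rotation":[0,0,0],"travel":[0,0,0],"jaw":-1},{"rotation":[0,0,0],"travel":[0,0,0],"jaw":-1}]'
cat > see.py <<'E'
from ov import *
import sys
name,r,dz,h=sys.argv[1],*map(float,sys.argv[2:5])  # collar radius, bottom = tcp+dz, height
W=bot.camera_params("wrist");S=bot.camera_params("side");e=bot.get_obs()["ee_pos"];print(e,bot.get_obs()["wrist_force"])
for n,P,x0,y0,w,hh,s in(("side",S,290,200,110,130,4.5),("wrist",W,220,110,210,240,2.5)):
    im=bot.camera(n)[y0:y0+hh,x0:x0+w,::-1];im=cv2.resize(im,None,fx=s,fy=s,interpolation=cv2.INTER_CUBIC);o=np.array([x0,y0]);im=cv2.convertScaleAbs(im,alpha=1.4)
    T=(.530,.0485)
    circ(im,P,T,.07,.012,(0,255,0),s,o);circ(im,P,T,.004,.11,(0,255,0),s,o);circ(im,P,T,.01,.102,(0,255,0),s,o)
    circ(im,P,e,r,e[2]+dz+h,(0,0,255),s,o);circ(im,P,e,.0115,e[2]+dz+h,(0,0,255),s,o)
    cv2.imwrite(f"pics/{name}_{n}.png",im)
E
python3 see.py k .034 .003 .018
```

```text
time: 30.58
ee_pos: [0.6257, -0.149, 0.1422]
tcp_rot: [-90.1, -0.2, -0.0]
wrist_force: [1.1, 0.6, -2.1]
opening: 0.0662
time: 31.58
ee_pos: [0.5293, 0.0481, 0.1384]
tcp_rot: [-90.0, 0.1, 0.0]
wrist_force: [0.1, 0.3, -2.2]
opening: 0.066
[0.5293 0.0481 0.1384] [ 0.0904  0.318  -2.2177]
```

View pics/k_side.png

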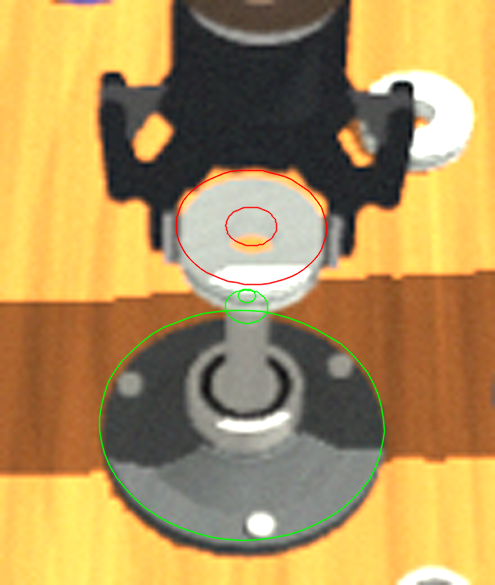

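View pics/k_wrist.png

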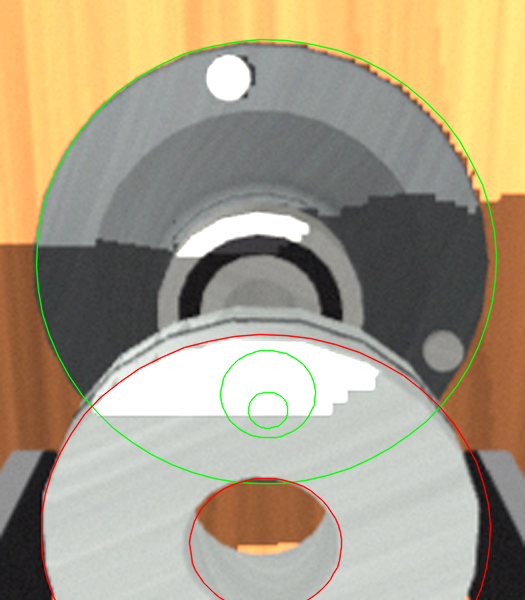

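Collar and spindle line up within about 1 mm. I'm lowering.

```bash
python3 -m jog '[{"rotation":[0,0,0],"travel":[1,0,-8],"jaw":-1},{"rotation":[0,0,0],"travel":[0,0,-10],"jaw":-1},{"rotation":[0,0,0],"travel":[0,0,-10],"jaw":-1},{"rotation":[0,0,0],"travel":[0,0,-6],"jaw":-1},{"rotation":[0,0,0],"travel":[0,0,0],"jaw":-1}]'
python3 -m jog '[{"rotation":[0,0,0],"travel":[0,0,-4],"jaw":-1},{"rotation":[0,0,0],"travel":[0,0,-4],"jaw":-1},{"rotation":[0,0,0],"travel":[0,0,-4],"jaw":-1},{"rotation":[0,0,0],"travel":[0,0,0],"jaw":-1}]'
```

```text
time: 32.3
ee_pos: [0.5303, 0.0483, 0.1048]
tcp_rot: [-90.0, 0.1, -0.0]
wrist_force: [0.1, -0.8, -1.7]
opening: 0.0659
time: 32.8
ee_pos: [0.5304, 0.0483, 0.0931]
tcp_rot: [-90.0, 0.0, -0.0]
wrist_force: [-0.9, -0.3, -1.4]
opening: 0.0658
```

```bash
python3 -m jog '[{"rotation":[0,0,0],"travel":[0,0,-8],"jaw":-1},{"rotation":[0,0,0],"travel":[0,0,-10],"jaw":-1},{"rotation":[0,0,0],"travel":[0,0,-10],"jaw":-1},{"rotation":[0,0,0],"travel":[0,0,-8],"jaw":-1},{"rotation":[0,0,0],"travel":[0,0,-6],"jaw":-1},{"rotation":[0,0,0],"travel":[0,0,0],"jaw":-1}]'
python3 -m jog '[{"rotation":[0,0,0],"travel":[0,0,-2],"jaw":-1},{"rotation":[0,0,0],"travel":[0,0,-2],"jaw":-1},{"rotation":[0,0,0],"travel":[0,0,-1.5],"jaw":-1},{"rotation":[0,0,0],"travel":[0,0,0],"jaw":-1}]'
```

```text
time: 33.55
ee_pos: [0.5303, 0.0483, 0.0509]
tcp_rot: [-90.0, 0.0, -0.0]
wrist_force: [-0.4, 1.0, -1.2]
opening: 0.066
time: 34.05
ee_pos: [0.5305, 0.0483, 0.0459]
tcp_rot: [-90.0, 0.0, -0.0]
wrist_force: [-0.2, -0.3, -0.9]
opening: 0.0663
```

```bash
python3 -m jog '[{"rotation":[0,0,0],"travel":[0,0,-1],"jaw":-1},{"rotation":[0,0,0],"travel":[0,0,-1],"jaw":-1},{"rotation":[0,0,0],"travel":[0,0,-0.5],"jaw":-1},{"rotation":[0,0,0],"travel":[0,0,0],"jaw":-1}]'
python3 -m jog '[{"rotation":[0,0,0],"travel":[0,0,0],"jaw":0.7},{"rotation":[0,0,0],"travel":[0,0,0],"jaw":1},{"rotation":[0,0,0],"travel":[0,0,0],"jaw":1},{"rotation":[0,0,0],"travel":[0,0,0],"jaw":1},{"rotation":[0,0,0],"travel":[0,0,10],"jaw":1},{"rotation":[0,0,0],"travel":[0,0,30],"jaw":1},{"rotation":[0,0,0],"travel":[0,0,40],"jaw":1},{"rotation":[0,0,0],"travel":[0,0,50],"jaw":1}]'
python3 -m jog '[{"rotation":[0,0,0],"travel":[-12,-30,25],"jaw":1},{"rotation":[0,0,0],"travel":[-16,-35,0],"jaw":1},{"rotation":[0,0,0],"travel":[-16,-35,0],"jaw":1},{"rotation":[0,0,0],"travel":[-16,-30,0],"jaw":1},{"rotation":[0,0,0],"travel":[-16,-30,0],"jaw":1},{"rotation":[0,0,0],"travel":[-12,-30,0],"jaw":1},{"rotation":[0,0,0],"travel":[0,0,0],"jaw":1},{"rotation":[0,0,0],"travel":[0,0,0],"jaw":1}]'
python3 find.py wrist collar60
python3 - <<'E'
from ov import *
im=bot.camera("wrist");cv2.imwrite("pics/l_w.png",im[:,:,::-1])
P=bot.camera_params("side");im=bot.camera("side");s=5;im=cv2.resize(im[230:340,290:400,::-1],None,fx=s,fy=s,interpolation=cv2.INTER_CUBIC)
circ(im,P,(.53,.0485),.034,.064,(0,0,255),s,np.array([290,230]));cv2.imwrite("pics/l_s.png",im)
E
```

```text
time: 34.55
ee_pos: [0.5305, 0.0483, 0.0434]
tcp_rot: [-90.0, 0.0, -0.0]
wrist_force: [0.3, 0.9, -1.9]
opening: 0.0661
time: 35.55
ee_pos: [0.5301, 0.0482, 0.1749]
tcp_rot: [-90.0, 0.0, -0.0]
wrist_force: [0.7, -0.4, 0.9]
opening: 0.0855
time: 36.55
ee_pos: [0.4427, -0.1416, 0.199]
tcp_rot: [-90.0, -0.0, -0.0]
wrist_force: [-0.1, 0.8, -0.2]
opening: 0.0852
wrist collar60 0.94 [318. 213.] ell [ 0.4379 -0.1606] [0.0589 0.0622] cen [ 0.4379 -0.1599] 2918 [176. 177. 173.]
wrist collar60 0.89 [510. 326.] ell [ 0.6282 -0.272 ] [0.0393 0.0788] cen [ 0.6299 -0.2715] 1779 [ 42.  89. 196.]
wrist collar60 0.78 [342. 338.] ell [ 0.4617 -0.2879] [0.0511 0.0585] cen [ 0.4617 -0.2875] 1757 [214. 215. 212.]
```

View pics/l_w.png

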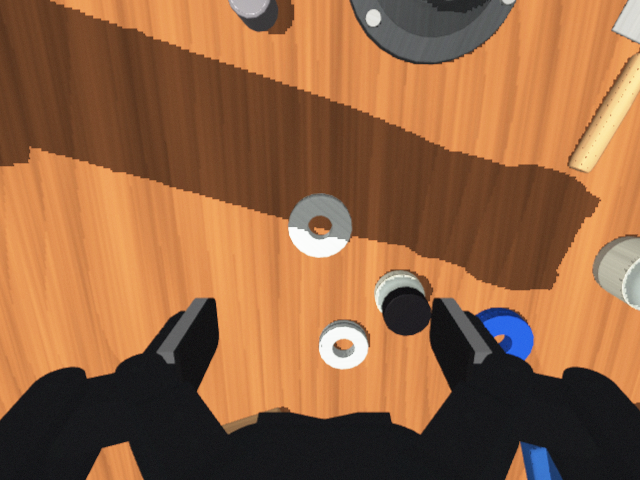

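View pics/l_s.png

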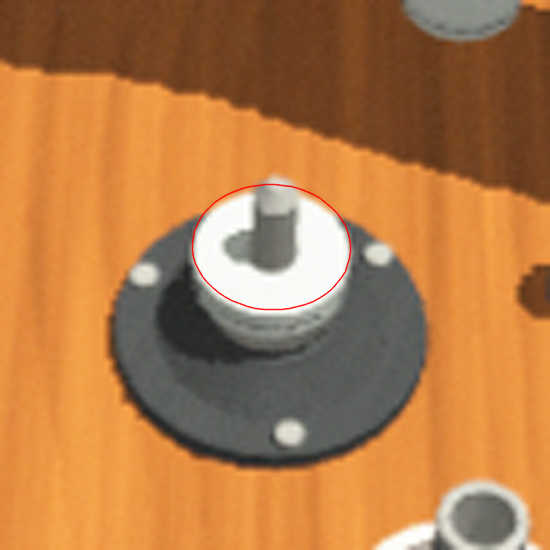

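Collar68 lies flat at the 64 mm circle around the spindle, side crop (270,250). Collar60 is at wrist (320,226), with jar_front at (403,303) clear of it.

```bash
python3 -m jog '[{"rotation":[0,0,0],"travel":[-2,-20,-30],"jaw":1},{"rotation":[0,0,0],"travel":[-2,0,-50],"jaw":1},{"rotation":[0,0,0],"travel":[0,0,-50],"jaw":1},{"rotation":[0,0,0],"travel":[0,0,-40],"jaw":1},{"rotation":[0,0,0],"travel":[0,0,-20],"jaw":1},{"rotation":[0,0,0],"travel":[0,0,0],"jaw":1},{"rotation":[0,0,0],"travel":[0,0,0],"jaw":1}]'
python3 - <<'E'
from h import *
im=bot.camera("side");cv2.imwrite("pics/m.png",cv2.resize(im[140:280,310:480,::-1],None,fx=4.2,fy=4.2))
E
```

```text
time: 37.62
ee_pos: [0.4393, -0.1617, 0.0095]
tcp_rot: [-90.0, -0.1, 0.0]
wrist_force: [0.2, -0.3, 0.3]
opening: 0.0856
```

View pics/m.png

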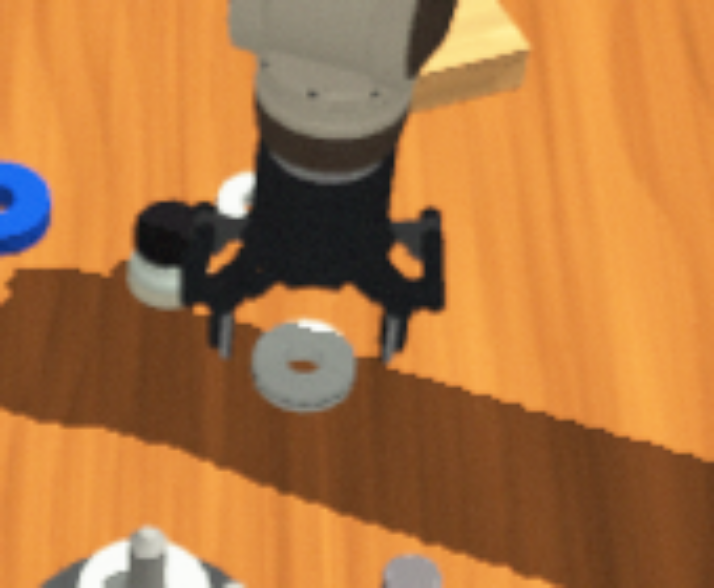

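The fingers straddle the collar with an even gap and stay in front of the jar. Going down 10 mm and gripping.

```bash
python3 -m jog '[{"rotation":[0,0,0],"travel":[0,0,-5],"jaw":1},{"rotation":[0,0,0],"travel":[0,0,-5],"jaw":1},{"rotation":[0,0,0],"travel":[0,0,0],"jaw":1}]' 30
python3 -m jog '[{"rotation":[0,0,0],"travel":[0,0,0],"jaw":0.6},{"rotation":[0,0,0],"travel":[0,0,0],"jaw":-1},{"rotation":[0,0,0],"travel":[0,0,0],"jaw":-1},{"rotation":[0,0,0],"travel":[0,0,0],"jaw":-1},{"rotation":[0,0,0],"travel":[0,0,0],"jaw":-1}]' 40
```

```text
time: 38.05
ee_pos: [0.4383, -0.1617, -0.0019]
tcp_rot: [-90.0, 0.0, -0.0]
wrist_force: [-0.9, -1.0, -0.1]
opening: 0.0854
time: 38.67
ee_pos: [0.4387, -0.1618, -0.0008]
tcp_rot: [-90.0, -0.0, -0.0]
wrist_force: [-2.4, 1.1, 5.7]
opening: 0.0585
```

```bash
python3 -m jog '[{"rotation":[0,0,0],"travel":[0,0,8],"jaw":-1},{"rotation":[0,0,0],"travel":[0,0,25],"jaw":-1},{"rotation":[0,0,0],"travel":[0,0,40],"jaw":-1},{"rotation":[0,0,0],"travel":[0,0,40],"jaw":-1},{"rotation":[0,0,0],"travel":[0,0,30],"jaw":-1},{"rotation":[0,0,0],"travel":[0,0,0],"jaw":-1}]'
python3 -m jog '[{"rotation":[0,0,0],"travel":[15,35,0],"jaw":-1},{"rotation":[0,0,0],"travel":[15,35,0],"jaw":-1},{"rotation":[0,0,0],"travel":[15,35,0],"jaw":-1},{"rotation":[0,0,0],"travel":[15,35,0],"jaw":-1},{"rotation":[0,0,0],"travel":[15,35,0],"jaw":-1},{"rotation":[0,0,0],"travel":[16,35,0],"jaw":-1},{"rotation":[0,0,0],"travel":[0,0,0],"jaw":-1},{"rotation":[0,0,0],"travel":[0,0,0],"jaw":-1}]'
python3 see.py n .030 .001 .016
```

```text
time: 39.42
ee_pos: [0.4397, -0.1622, 0.1441]
tcp_rot: [-90.1, -0.2, -0.0]
wrist_force: [-0.3, -0.2, -1.6]
opening: 0.0586
time: 40.42
ee_pos: [0.529, 0.0481, 0.1405]
tcp_rot: [-90.0, 0.1, 0.0]
wrist_force: [-0.1, -0.7, -1.3]
opening: 0.0586
[0.529  0.0481 0.1405] [-0.0678 -0.6874 -1.3067]
```

View pics/n_side.png

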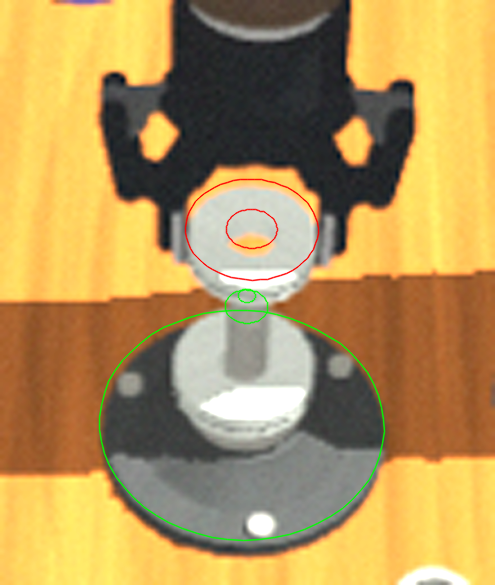

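View pics/n_wrist.png

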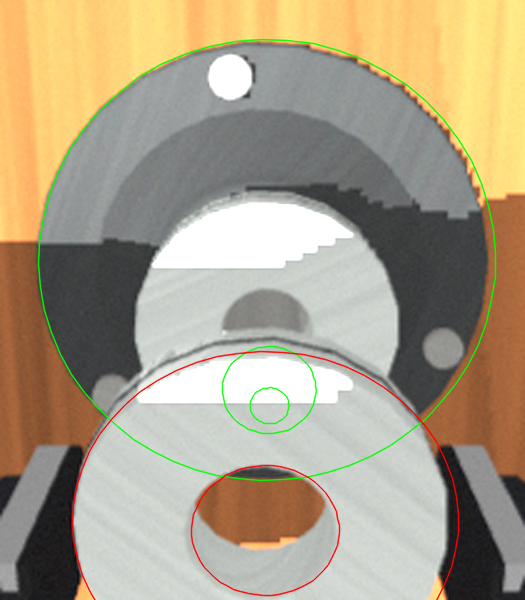

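Alignment looks the same as for the first collar. Lowering.

```bash
python3 -m jog '[{"rotation":[0,0,0],"travel":[1,0,-8],"jaw":-1},{"rotation":[0,0,0],"travel":[0,0,-10],"jaw":-1},{"rotation":[0,0,0],"travel":[0,0,-10],"jaw":-1},{"rotation":[0,0,0],"travel":[0,0,-6],"jaw":-1},{"rotation":[0,0,0],"travel":[0,0,0],"jaw":-1}]'
python3 -m jog '[{"rotation":[0,0,0],"travel":[0,0,-4],"jaw":-1},{"rotation":[0,0,0],"travel":[0,0,-4],"jaw":-1},{"rotation":[0,0,0],"travel":[0,0,-4],"jaw":-1},{"rotation":[0,0,0],"travel":[0,0,0],"jaw":-1}]'
python3 -m jog '[{"rotation":[0,0,0],"travel":[0,0,-6],"jaw":-1},{"rotation":[0,0,0],"travel":[0,0,-8],"jaw":-1},{"rotation":[0,0,0],"travel":[0,0,-6],"jaw":-1},{"rotation":[0,0,0],"travel":[0,0,-4],"jaw":-1},{"rotation":[0,0,0],"travel":[0,0,-2],"jaw":-1},{"rotation":[0,0,0],"travel":[0,0,0],"jaw":-1}]'
```

```text
time: 41.15
ee_pos: [0.5302, 0.0482, 0.1068]
tcp_rot: [-90.0, 0.1, -0.0]
wrist_force: [0.5, -0.8, -0.2]
opening: 0.0587
time: 41.65
ee_pos: [0.5304, 0.0483, 0.0951]
tcp_rot: [-90.0, 0.0, -0.0]
wrist_force: [-0.0, -0.7, -1.1]
opening: 0.0587
time: 42.4
ee_pos: [0.5306, 0.0483, 0.0694]
tcp_rot: [-90.0, 0.0, -0.0]
wrist_force: [0.3, 0.3, -0.9]
opening: 0.0586
```

```bash
python3 -m jog '[{"rotation":[0,0,0],"travel":[0,0,-2],"jaw":-1},{"rotation":[0,0,0],"travel":[0,0,-2],"jaw":-1},{"rotation":[0,0,0],"travel":[0,0,0],"jaw":-1},{"rotation":[0,0,0],"travel":[0,0,0],"jaw":0.6},{"rotation":[0,0,0],"travel":[0,0,0],"jaw":1},{"rotation":[0,0,0],"travel":[0,0,0],"jaw":1},{"rotation":[0,0,0],"travel":[0,0,0],"jaw":1},{"rotation":[0,0,0],"travel":[0,0,10],"jaw":1}]'
python3 -m jog '[{"rotation":[0,0,0],"travel":[0,0,35],"jaw":1},{"rotation":[0,0,0],"travel":[0,0,45],"jaw":1},{"rotation":[0,0,0],"travel":[-6,-40,40],"jaw":1},{"rotation":[0,0,0],"travel":[-15,-55,0],"jaw":1},{"rotation":[0,0,0],"travel":[-15,-55,0],"jaw":1},{"rotation":[0,0,0],"travel":[-15,-55,0],"jaw":1},{"rotation":[0,0,0],"travel":[-10,-55,0],"jaw":1},{"rotation":[0,0,0],"travel":[-5,-53,0],"jaw":1}]'
python3 -m jog '[{"rotation":[0,0,0],"travel":[0,0,0],"jaw":1},{"rotation":[0,0,0],"travel":[0,0,0],"jaw":1}]'
python3 find.py wrist collar52
python3 - <<'E'
from ov import *
im=bot.camera("wrist");cv2.imwrite("pics/o_w.png",im[:,:,::-1])
P=bot.camera_params("side");im=bot.camera("side");s=5;im=cv2.resize(im[230:340,290:400,::-1],None,fx=s,fy=s,interpolation=cv2.INTER_CUBIC)
circ(im,P,(.53,.0485),.030,.080,(0,0,255),s,np.array([290,230]));cv2.imwrite("pics/o_s.png",im)
E
```

```text
time: 43.4
ee_pos: [0.5301, 0.0482, 0.0752]
tcp_rot: [-90.0, 0.1, -0.0]
wrist_force: [-0.6, -0.5, -0.3]
opening: 0.0854
time: 44.4
ee_pos: [0.4639, -0.2666, 0.1966]
tcp_rot: [-90.0, -0.1, -0.0]
wrist_force: [1.8, 0.5, 0.3]
opening: 0.0852
time: 44.65
ee_pos: [0.4645, -0.2646, 0.1959]
tcp_rot: [-90.0, -0.0, -0.1]
wrist_force: [0.2, 1.1, -0.1]
opening: 0.0851
wrist collar52 0.64 [498. 226.] ell [ 0.6212 -0.2852] [0.0682 0.0745] cen [ 0.6213 -0.2844] 4304 [ 22.  45. 107.]
wrist collar52 0.59 [298. 284.] ell [ 0.4388 -0.3338] [0.0509 0.0557] cen [ 0.4389 -0.3334] 1967 [221. 221. 218.]
```

View pics/o_w.png

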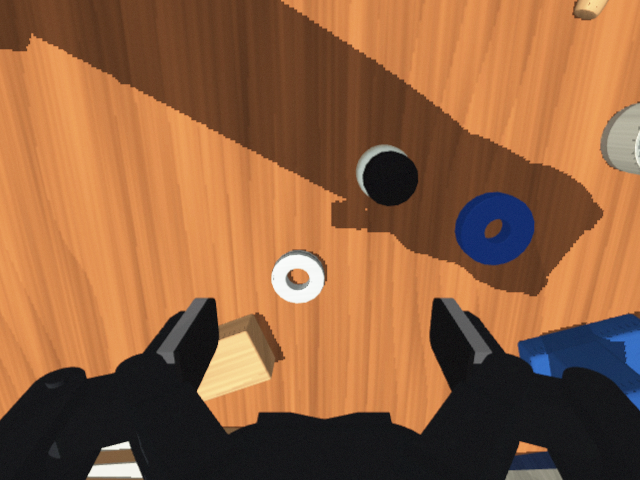

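View pics/o_s.png

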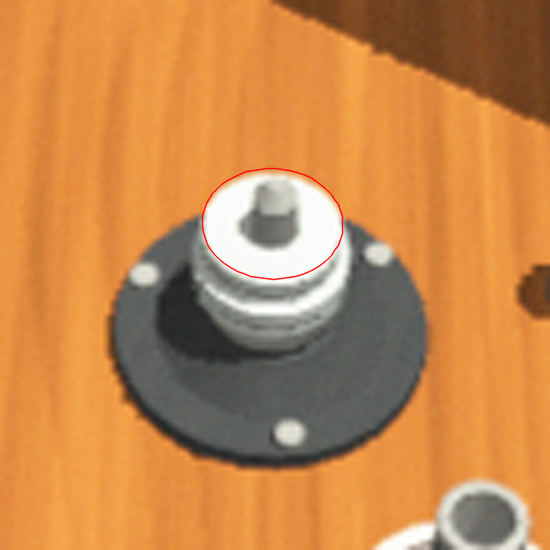

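Collar60 is home and flat. Collar52 was knocked aside and is now at wrist (298,278), about (0.439, -0.334), near the wood block's corner at (257,316). I'll check that clearance.

```bash
python3 - <<'E'
from h import *
P=bot.camera_params("wrist")
for uv in((257,316),(272,376),(200,335)):print(onz(P,uv,.035))
print(onz(P,(298,278),.015),onz(P,(299,280),.015))
E
python3 find.py top,side collar52,wood_block
```

```text
[ 0.4016 -0.3654  0.035 ]
[ 0.4128 -0.4326  0.035 ]
[ 0.3461 -0.3859  0.035 ]
[ 0.4392 -0.3356  0.015 ] [ 0.4401 -0.3377  0.015 ]
top collar52 0.96 [401. 232.] ell [ 0.6244 -0.2869] [0.068 0.073] cen [ 0.6241 -0.2867] 474 [30. 33. 63.]
top collar52 0.78 [268. 268.] ell [0.5403 0.0529] [0.0565 0.0607] cen [0.5404 0.0532] 286 [181. 187. 182.]
top collar52 0.69 [326. 159.] ell [ 0.8473 -0.0873] [0.0663 0.0719] cen [ 0.8474 -0.0874] 418 [ 42.  60. 137.]
top collar52 0.59 [278. 274.] ell [0.5121 0.0465] [0.015  0.0415] cen [0.5083 0.044 ] 24 [166. 170. 166.]
top wood_block 0.39 [274. 271.] ell [0.5365 0.0502] [0.0594 0.0601] cen [0.5362 0.05  ] 327 [178. 184. 179.]
top wood_block 0.37 [164. 252.] ell [0.5801 0.3506] [0.0676 0.0864] cen [0.58   0.3506] 629 [154. 152. 137.]
side collar52 0.97 [342. 279.] ell [0.5311 0.0057] [0.0633 0.0741] cen [0.5315 0.0107] 463 [220. 222. 217.]
side collar52 0.84 [210. 246.] ell [ 0.8472 -0.0774] [0.0643 0.0811] cen [ 0.847 -0.077] 574 [ 37.  93. 201.]
side collar52 0.77 [307. 190.] ell [ 0.6258 -0.2776] [0.0681 0.0829] cen [ 0.6255 -0.2768] 477 [ 21.  50. 117.]
side collar52 0.66 [344. 291.] ell [0.5313 0.0209] [0.0696 0.0793] cen [0.5327 0.0422] 222 [166. 169. 163.]
side wood_block 0.89 [410. 152.] ell [ 0.355  -0.4058] [0.1104 0.1416] cen [ 0.356  -0.4044] 995 [214. 178. 109.]
side wood_block 0.62 [317. 421.] ell [0.5819 0.3549] [0.0668 0.0938] cen [0.5816 0.3556] 1347 [215. 215. 203.]
```

The block's corner is at (0.402, -0.365), about 18 mm clear of the left finger. I approach with the jaws partly open.

```bash
python3 -m jog '[{"rotation":[0,0,0],"travel":[-12,-35,0],"jaw":0.7},{"rotation":[0,0,0],"travel":[-12,-36,-10],"jaw":0.7},{"rotation":[0,0,0],"travel":[0,0,-45],"jaw":0.7},{"rotation":[0,0,0],"travel":[0,0,-50],"jaw":0.7},{"rotation":[0,0,0],"travel":[0,0,-45],"jaw":0.7},{"rotation":[0,0,0],"travel":[0,0,-25],"jaw":0.7},{"rotation":[0,0,0],"travel":[0,0,0],"jaw":0.7},{"rotation":[0,0,0],"travel":[0,0,0],"jaw":0.7}]'
python3 - <<'E'
from h import *
im=bot.camera("side");cv2.imwrite("pics/p.png",cv2.resize(im[90:230,310:480,::-1],None,fx=4.2,fy=4.2))
im=bot.camera("wrist");cv2.imwrite("pics/p_w.png",im[:,:,::-1])
E
```

```text
time: 46.15
ee_pos: [0.4411, -0.3361, 0.0218]
tcp_rot: [-90.1, -0.1, -0.0]
wrist_force: [-0.1, -1.2, 0.6]
opening: 0.0723
```

View pics/p.png

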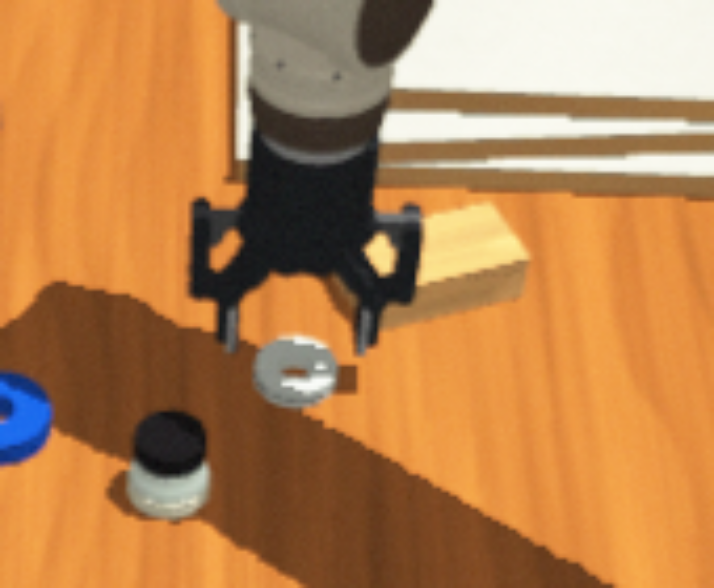

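View pics/p_w.png

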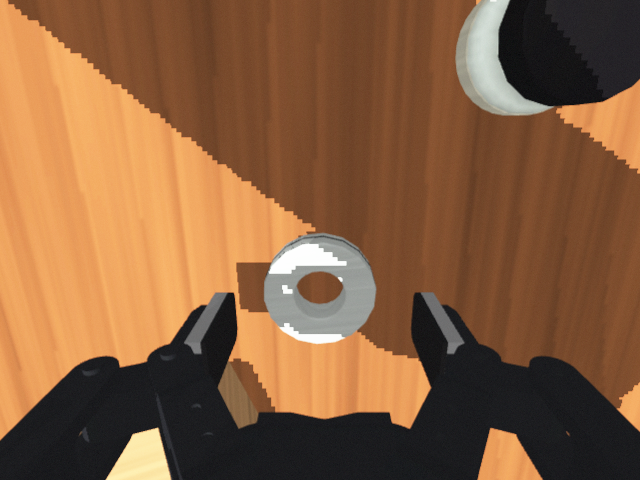

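The collar is centred between the fingers at wrist (320,290) and clear of the block. I go down and grip.

```bash
python3 - <<'E'
from h import *
P=bot.camera_params("wrist");print(onz(P,(320,290),.015))
E
python3 -m jog '[{"rotation":[0,0,0],"travel":[0,0,-10],"jaw":0.7},{"rotation":[0,0,0],"travel":[0,0,-8],"jaw":0.7},{"rotation":[0,0,0],"travel":[0,0,-2],"jaw":0.7},{"rotation":[0,0,0],"travel":[0,0,0],"jaw":0.7},{"rotation":[0,0,0],"travel":[0,0,0],"jaw":0.7}]' 30
python3 -m jog '[{"rotation":[0,0,0],"travel":[0,0,0],"jaw":0.5},{"rotation":[0,0,0],"travel":[0,0,0],"jaw":-1},{"rotation":[0,0,0],"travel":[0,0,0],"jaw":-1},{"rotation":[0,0,0],"travel":[0,0,0],"jaw":-1},{"rotation":[0,0,0],"travel":[0,0,0],"jaw":-1}]' 40
```

```text
[ 0.4388 -0.3344  0.015 ]
time: 46.88
ee_pos: [0.4407, -0.3358, 0.0007]
tcp_rot: [-90.0, -0.0, -0.0]
wrist_force: [0.4, 0.0, 1.1]
opening: 0.073
time: 47.5
ee_pos: [0.4408, -0.3359, 0.0012]
tcp_rot: [-90.0, -0.0, -0.0]
wrist_force: [-1.6, 1.4, 5.1]
opening: 0.0498
```

```bash
python3 -m jog '[{"rotation":[0,0,0],"travel":[0,0,8],"jaw":-1},{"rotation":[0,0,0],"travel":[0,0,25],"jaw":-1},{"rotation":[0,0,0],"travel":[0,0,40],"jaw":-1},{"rotation":[0,0,0],"travel":[0,0,40],"jaw":-1},{"rotation":[0,0,0],"travel":[0,0,30],"jaw":-1},{"rotation":[0,0,0],"travel":[0,0,0],"jaw":-1}]'
python3 -m jog '[{"rotation":[0,0,0],"travel":[11,48,0],"jaw":-1},{"rotation":[0,0,0],"travel":[11,48,0],"jaw":-1},{"rotation":[0,0,0],"travel":[11,48,0],"jaw":-1},{"rotation":[0,0,0],"travel":[11,48,0],"jaw":-1},{"rotation":[0,0,0],"travel":[11,48,0],"jaw":-1},{"rotation":[0,0,0],"travel":[11,48,0],"jaw":-1},{"rotation":[0,0,0],"travel":[11,48,0],"jaw":-1},{"rotation":[0,0,0],"travel":[12,48,0],"jaw":-1}]'
python3 -m jog '[{"rotation":[0,0,0],"travel":[0,0,0],"jaw":-1},{"rotation":[0,0,0],"travel":[0,0,0],"jaw":-1}]'
python3 see.py q .026 -.001 .015
```

```text
time: 48.25
ee_pos: [0.4415, -0.3364, 0.1463]
tcp_rot: [-90.2, -0.2, -0.0]
wrist_force: [-0.4, -0.2, -1.2]
opening: 0.0498
time: 49.25
ee_pos: [0.5292, 0.0499, 0.1423]
tcp_rot: [-90.0, 0.1, -0.0]
wrist_force: [0.7, -0.1, -0.4]
opening: 0.0495
time: 49.5
ee_pos: [0.529, 0.0482, 0.1425]
tcp_rot: [-90.0, 0.1, 0.0]
wrist_force: [-0.1, 0.6, -0.4]
opening: 0.0499
[0.529  0.0482 0.1425] [-0.124   0.5723 -0.3734]
```

View pics/q_side.png

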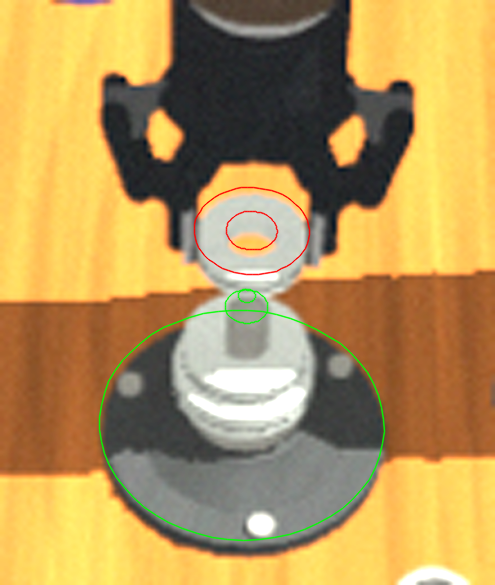

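View pics/q_wrist.png

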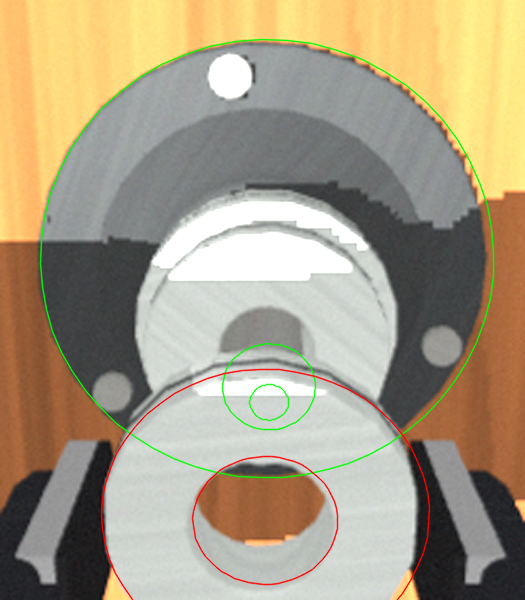

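```bash
python3 -m jog '[{"rotation":[0,0,0],"travel":[1,0,-8],"jaw":-1},{"rotation":[0,0,0],"travel":[0,0,-10],"jaw":-1},{"rotation":[0,0,0],"travel":[0,0,-8],"jaw":-1},{"rotation":[0,0,0],"travel":[0,0,-6],"jaw":-1},{"rotation":[0,0,0],"travel":[0,0,0],"jaw":-1}]'
python3 -m jog '[{"rotation":[0,0,0],"travel":[0,0,-4],"jaw":-1},{"rotation":[0,0,0],"travel":[0,0,-4],"jaw":-1},{"rotation":[0,0,0],"travel":[0,0,-4],"jaw":-1},{"rotation":[0,0,0],"travel":[0,0,-3],"jaw":-1},{"rotation":[0,0,0],"travel":[0,0,0],"jaw":-1}]'
python3 -m jog '[{"rotation":[0,0,0],"travel":[0,0,-4],"jaw":-1},{"rotation":[0,0,0],"travel":[0,0,-3],"jaw":-1},{"rotation":[0,0,0],"travel":[0,0,-2],"jaw":-1},{"rotation":[0,0,0],"travel":[0,0,-2],"jaw":-1},{"rotation":[0,0,0],"travel":[0,0,0],"jaw":-1}]'
```

```text
time: 50.22
ee_pos: [0.5302, 0.0483, 0.1109]
tcp_rot: [-90.0, 0.1, -0.0]
wrist_force: [-0.0, -0.1, -1.1]
opening: 0.0498
time: 50.85
ee_pos: [0.5304, 0.0483, 0.0962]
tcp_rot: [-90.0, 0.0, -0.0]
wrist_force: [-0.3, -0.0, -0.7]
opening: 0.0494
time: 51.48
ee_pos: [0.5305, 0.0483, 0.0853]
tcp_rot: [-90.0, 0.0, -0.0]
wrist_force: [-1.0, 0.0, -1.8]
opening: 0.0495
```

```bash
python3 -m jog '[{"rotation":[0,0,0],"travel":[0,0,-1.5],"jaw":-1},{"rotation":[0,0,0],"travel":[0,0,-0.5],"jaw":-1},{"rotation":[0,0,0],"travel":[0,0,0],"jaw":-1},{"rotation":[0,0,0],"travel":[0,0,0],"jaw":0.5},{"rotation":[0,0,0],"travel":[0,0,0],"jaw":1},{"rotation":[0,0,0],"travel":[0,0,0],"jaw":1},{"rotation":[0,0,0],"travel":[0,0,0],"jaw":1},{"rotation":[0,0,0],"travel":[0,0,10],"jaw":1}]'
python3 -m jog '[{"rotation":[0,0,0],"travel":[0,0,40],"jaw":1},{"rotation":[0,0,0],"travel":[0,0,50],"jaw":1},{"rotation":[0,0,0],"travel":[0,-40,30],"jaw":1},{"rotation":[0,0,0],"travel":[0,-40,0],"jaw":1},{"rotation":[0,0,0],"travel":[0,-40,0],"jaw":1},{"rotation":[0,0,0],"travel":[0,-20,0],"jaw":1},{"rotation":[0,0,0],"travel":[0,0,0],"jaw":1},{"rotation":[0,0,0],"travel":[0,0,0],"jaw":1}]'
python3 - <<'E'
from ov import *
im=bot.camera("top");cv2.imwrite("pics/r_t.png",im[:,:,::-1]);im=bot.camera("wrist");cv2.imwrite("pics/r_w.png",im[:,:,::-1])
P=bot.camera_params("side");im=bot.camera("side");cv2.imwrite("pics/r_full.png",im[:,:,::-1]);s=5;im=cv2.resize(im[230:340,290:400,::-1],None,fx=s,fy=s,interpolation=cv2.INTER_CUBIC)
circ(im,P,(.53,.0485),.026,.095,(0,0,255),s,np.array([290,230]));cv2.imwrite("pics/r_s.png",im)
E
```

```text
time: 52.48
ee_pos: [0.5301, 0.0482, 0.0932]
tcp_rot: [-90.0, 0.1, -0.0]
wrist_force: [-0.5, -0.1, 0.0]
opening: 0.0852
time: 53.48
ee_pos: [0.5306, -0.091, 0.2136]
tcp_rot: [-90.0, 0.0, 0.0]
wrist_force: [-1.1, 0.2, 0.1]
opening: 0.0852
```

View pics/r_s.png

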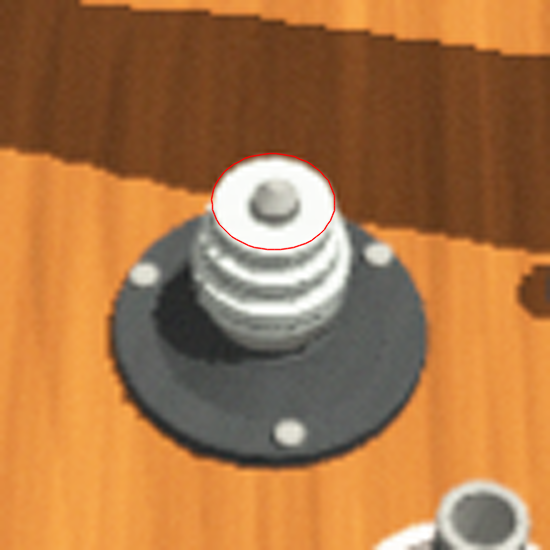

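View pics/r_full.png

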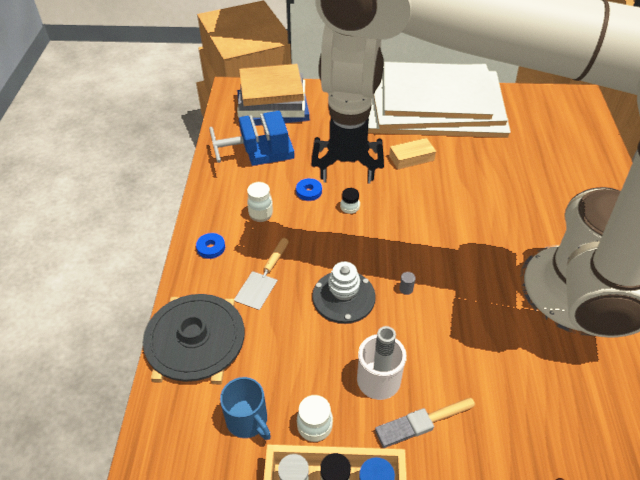

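View pics/r_t.png

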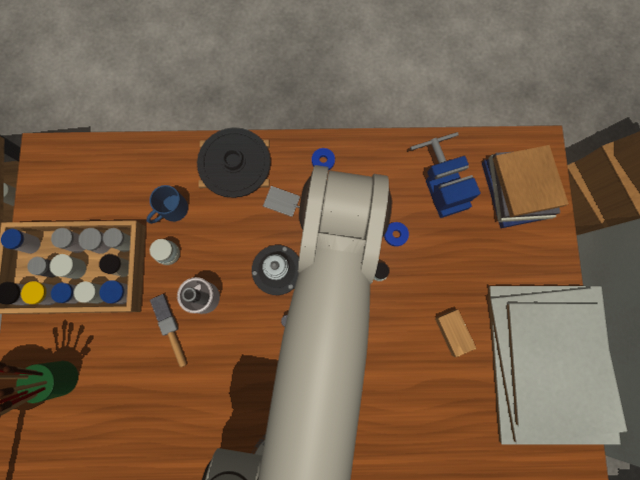

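View pics/r_w.png

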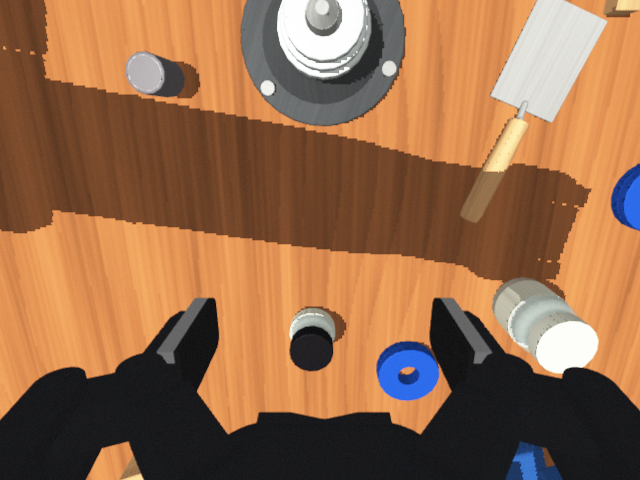

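All three collars are stacked flat: the top ring matches the 95 mm circle at crop (273,200). The cap is at side (407,283) and the drift stands in the crock at (386,350). No silver collar is left on the bench, and the gripper is open and touching nothing.

```bash
python3 -m jog '[{"rotation":[0,0,0],"travel":[0,0,0],"jaw":1}]'; python3 -c "
from workcell import bot
print(bot.job_done())"
```

```text
time: 53.75
ee_pos: [0.5306, -0.091, 0.2135]
tcp_rot: [-90.0, -0.0, 0.0]
wrist_force: [-1.4, -0.1, 1.2]
opening: 0.0858
the job is handed in; nothing more can be done
None
```

The spindle is rebuilt and handed in after about 54 s; the hand-in reported no verdict.

- **Cap:** it stands on the bench at about (0.39, 0.02), some 14 cm from the spindle.
- **Bearing:** I pushed it down with the drift until the tool stopped at 0.168 m while the force rose. Its top then matched the 46 mm circle in the side and wrist views.
- **Drift:** it is standing back in the crock.
- **Collars:** three were on the bench (68, 60 and 52 mm). They are stacked widest at the bottom, and each top face matched its expected height (64, 80 and 95 mm). Collar52 had been knocked aside partway through, and I found it again before gripping it.

In the last pictures all three collars lie flat, no silver collar is left on the bench, and the bystanders and blue rings look unmoved. The gripper is open and clear. No check failed. The camera position estimates differed from each other by 1–3 mm, within or close to the calibration's 2 mm, and the fits went on without side forces.

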